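# Probe a batch of coils on an indexing sled and tray them

### The job

Check the coils that stand in the sled under the fixed probe, nearest nest first, skipping empty nests: each time lift the red lock knob out of its notch, slide the sled until the coil stands under the probe tip, let the lock drop fully into that notch, then press the probe's black cap down until its tip touches the top of the coil, and let it come up again. When all are checked, bring the sled back and lock it in its home notch (green mark), and stand the checked coils upright in the grey tray. Press the probe only while the lock is down in a notch, and leave the other things on the bench alone.

Things in the scene. Friction and masses are not known exactly. Their poses are not given: they have to be found in the camera images.
- sled (a joint): aluminium sled with four white-walled nests a, b, c, d in a row (pitch 50 mm) on a fixed bed. Metres: 0 = home, at the left; grows as it slides to the right, freely (1 N) once unlocked. The rail has five notches: 0 (home, green mark), 0.100, 0.150, 0.200, 0.250 (yellow marks; nest a, b, c, d exactly under the probe). Play in a notch 1.5 mm either way
- lock (a joint): lock pin of the sled, 180 g, falls by its own weight. Metres: 0 = fully down in a notch (locked); about 0.012 = riding on top of the rail between notches (not locked); 0.025 = highest. Lift it above 0.012 to shift the sled; let down within about 3 mm of a notch it drops in. The sled carries it along
- lock_knob (a point): middle of the lock's red round knob, gripped from above: 22 mm across, 30 mm tall (15 mm above and below this point), under a 28 mm wide cap 5 mm thick. It stands 100 mm in front of the middle of the row of nests; a plate of the sled, 25 mm round it, lies 33 mm below it when locked. Site axes: x across the sled, away from the robot; y along the bed, opposite to the sled's growing travel; z up
- probe (a joint): sprung probe in the blue column's arm. Metres: 0 = up; grows as its cap is pressed down, at most 0.020; needs about 2 N to start and 5 N when its tip reaches a coil, at about 0.013; springs back up by itself
- probe_cap (a point): centre of the top of the probe's black cap, 28 mm across; press here straight down. With the probe up it is 160 mm above the bench; the blue arm below it is 34 mm wide and 128 mm high and reaches back, away from the robot, to the column (132 mm high)
- probe_tip (a point): the probe's pointed tip, straight below the cap, 74.5 mm above the bench when up
- tray: grey open tray for the checked coils, loose, 500 g; outside 80 x 170 x 18 mm (x, y, z), walls and floor 4 to 5 mm; origin at the centre of its underside, x = its short side, y = its long side, z up. Room for three coils in a row along y, about 52 mm apart
- tape_roll: yellow roll of tape, 64 mm across, 18 mm high, a bystander lying on the bench; origin under its centre
- pliers: blue-handled pliers, 178 mm long, a bystander lying on the bench; origin under their centre
- solenoid_stand: dark brown solenoid body standing behind the bed, 70 mm wide, 103 mm high, a bystander; origin under its centre
- coil_a_mid (a point): coil of the first nest (nearest the probe when the sled is home); None if that nest is empty. Orange wire on a white bobbin, 100 g, 48 mm high: 38 mm square foot 22 mm high, round above, 39 mm across (a loose wire end may stand out). This point is its centre, 24 mm above its underside; z up along the coil, x, y square to the foot. Nest: 42 mm square inside, walls 7 mm high, floor 14 mm above the bench
- coil_b_mid (a point): coil of the second nest; None if that nest is empty. Orange wire on a white bobbin, 100 g, 48 mm high: 38 mm square foot 22 mm high, round above, 39 mm across (a loose wire end may stand out). This point is its centre, 24 mm above its underside; z up along the coil, x, y square to the foot. Nest: 42 mm square inside, walls 7 mm high, floor 14 mm above the bench
- coil_c_mid (a point): coil of the third nest; None if that nest is empty. Orange wire on a white bobbin, 100 g, 48 mm high: 38 mm square foot 22 mm high, round above, 39 mm across (a loose wire end may stand out). This point is its centre, 24 mm above its underside; z up along the coil, x, y square to the foot. Nest: 42 mm square inside, walls 7 mm high, floor 14 mm above the bench
- coil_d_mid (a point): coil of the fourth nest (farthest to the left); None if that nest is empty. Orange wire on a white bobbin, 100 g, 48 mm high: 38 mm square foot 22 mm high, round above, 39 mm across (a loose wire end may stand out). This point is its centre, 24 mm above its underside; z up along the coil, x, y square to the foot. Nest: 42 mm square inside, walls 7 mm high, floor 14 mm above the bench
There are look-alikes about, which are no part of the job. Leave any blue or turquoise look-alike of the part that bears coil_b_mid alone.

How it is judged:
By the outcome, as a careful person would: the job done as asked, in the order asked, and still so for the second after the job is handed in, with the robot touching nothing.
Of coil_a, coil_b, coil_c, coil_d only 2 to 3 are there at a start; the rules pass over those that are not, and their reading is None.
At some moment in a run one of tray may be knocked a few centimetres aside while the robot is not near it.
Once in a run the grip may slacken for a moment while it holds something.
It also fails if it takes over 210 s, if anything falls off the work surface, if the arm or the gripper's body presses on something with over 40 N, if the wrist force passes 120 N, or if a joint passes its speed limit or range.

### The arm

A 6-joint arm with a two-finger parallel gripper is mounted at the origin on a cart in front of the work surface, level with it; the furniture and walls round the work are solid. World frame = base frame: x ahead of the robot, y to its left, z up, the work surface at z = 0. Lengths are in mm, angles in rad, forces in N, time in s.
With the tool pointing down it reaches from about 275 to 750 mm from the base axis. Payload 10.2 kg.
Tool frame: the origin (TCP) lies midway between the tips of the shut fingers; the grasp point (between the pads) lies 19 mm behind it; z points along the fingers, y is the line along which they close (so a half turn about z gives the same grasp; the last joint's range is limited). The gripper opens to 85 mm and grips with 20 to 120 N. Pads are 22 mm wide; open, the fingers measure 114 mm over their backs; the gripper's body (76 mm by 85 mm) begins 54 mm behind the grasp point. The pads swing forward as they close: fully open they stand 13 mm farther back than shut.
Start: joints at [-1.426, 0.313, 1.498, -0, 1.331, -0.223], TCP at [188.759, -489.899, 231.294] pointing down, gripper open.
Joint ranges: [-2.94, 2.94], [-0.97, 2.17], [0.19, 2.56], [-1.23, 4.37], [0.02, 3.11], [-2.88, 2.88]. Speed limits (rad/s): [2.39, 2.39, 3.01, 3.14, 3.14, 3.14].

### API

Orientations are given as a unit quaternion [w, x, y, z].
In Python, from rig import sense, capture, finish_job, find_in, place_of gives the robot as it stands. The module is installed in compiled form; this text tells all that it offers.
- The arm moves only by the shell command python3 -m jog 'ROWS' [FORCE]. ROWS is JSON, a list of rows, each an object of numbers: "tx", "ty", "tz": the shift along the tool's x, y, z in mm; "ax", "ay", "az": the turn, a rotation vector about the tool's x, y, z in rad; "jaw": the closure, from -1 (fully open) to 1 (shut), so that 0 is half open. In form: [{"tx": .., "ty": .., "tz": .., "ax": .., "ay": .., "az": .., "jaw": ..}, ...]. A call has 1 to 5 rows; each row shifts and turns the commanded pose from where the row before left it, along the tool's axes as they then stand; what a row does not reach is not made up. A row lasts 1/8 s, in which the tool goes at most 62.5 mm and 10.7 degrees, less where a joint would pass 70% of its speed; a pose out of reach is approached as far as the arm can. A call with a gripper value outside its range is refused whole. The fingers move at their own pace and stop on an object; FORCE is the grip in N (left out, the last holds). Time passes only in rows, so rows that do not move let the fingers close. It gives the time, the measured TCP pose, the force, the opening and the grip force at its end, in the units of the state.
- sense(): the state, without advancing time (a new reading comes with each control period).
- capture(name): name is "scene" or "side" or "wrist"; returns a dict with "color" (384x512x3 uint8, red, green, blue), "depth" (384x512 float32, mm along the optical axis (not along the pixel's ray), 0 where there is no reading), "fx", "fy", "cx", "cy" (pixels), "k1" (the pictures are not rectified: a ray, as slopes to the right and down, at radius r is drawn at 1 + k1 r^2 times it, then the intrinsics apply), "camera_from_world" (4x4, takes a point from world to camera coordinates); the wrist camera has in their place "mount" (4x4, takes a point from camera to tool coordinates, whose origin is the TCP and whose axes are the flange's). Camera axes: x right, y up, looking along -z (the intrinsics and any distortion apply to the point x, -y, -z); pixel columns grow to the right and rows downward; lengths in mm; the calibration is good to about 2 mm. A picture is of the moment at which its call begins: read the wrist's pose just before it.
- finish_job(): hands the job in; it is judged then, once.
Trained networks look in the newest picture that a camera, given by its name, has taken for a name from the list of things; names that differ only in an ending like _2 or _b are one class to them, and where a whole thing is asked for, a point or a joint stands for the part that bears it (a point fixed in the world has none). Each returns a list of dicts, best first, with "conf" (0 to 1); they miss things now and then, are a little off and sometimes report something else, mostly with a low value. They report only what shows in the picture. A call takes as long as a camera call. They do not tell look-alikes from the thing itself.
- find_in(query, camera): "centre" ([column, row] in pixels, amid what is visible of it).
- place_of(query, camera): "centre" ([column, row] in pixels: a listed point, or the origin of a listed thing).
The state is a dict: "time_s": time; "joints": joint angles; "dq": joint speeds; "tau": joint torques, N m; "eef_pos": TCP position; "ee_rot": TCP orientation; "force": force on the tool from outside, world axes, zero at the start; "wrist_torque": the same for the moment, N m; "grip_width": opening from 0.0 (shut) to 1.0 (fully open); "grip_force": force on a finger pad.
Only numpy, scipy, OpenCV 4.12 (cv2) and the standard library are available. Lean on these libraries where they do the work, as an engineer would, in place of code of your own. Each camera call takes 0.05 s, during which the arm holds its last target. There are 200 camera calls.

## Working session

There is one attempt and no reset: what is moved stays moved. The work goes in short steps, Python scripts to look and compute and a shell command to move; the robot and the scene stay as the last step left them, time stands still between calls to the robot, and variables do not carry over. Pictures are saved under pics/ and viewed, at most 14 in all, crops included, and the job is handed in when it is done.

```bash
mkdir -p pics; cat > h.py <<'E'
import numpy as np, cv2
from rig import sense, capture, find_in, place_of
from scipy.spatial.transform import Rotation as R
def q2R(q): return R.from_quat([q[1],q[2],q[3],q[0]]).as_matrix()
def tool():
    s=sense(); T=np.eye(4); T[:3,:3]=q2R(s["ee_rot"]); T[:3,3]=s["eef_pos"]; return T
def snap(name,fn=None):
    T=tool(); c=capture(name)
    c["W"]=T@np.array(c["mount"]) if "mount" in c else np.linalg.inv(np.array(c["camera_from_world"]))
    if fn: cv2.imwrite("pics/"+fn,c["color"][:,:,::-1])
    return c
def ray(c,px):
    d=np.array([(px[0]-c["cx"])/c["fx"],(px[1]-c["cy"])/c["fy"]]); u=d.copy()
    for _ in range(20): u=d/(1+c["k1"]*(u@u))
    return c["W"][:3,3], c["W"][:3,:3]@np.array([u[0],-u[1],-1.])
def atz(c,px,z):
    o,d=ray(c,px); return o+d*(z-o[2])/d[2]
def atd(c,px):
    x,y=int(round(px[0])),int(round(px[1])); p=c["depth"][max(0,y-1):y+2,max(0,x-1):x+2]; p=p[p>0]
    if not len(p): return None
    o,d=ray(c,px); return o+d*np.median(p)
def proj(c,P):
    p=np.linalg.inv(c["W"])@np.r_[P,1]; u=np.array([p[0],-p[1]])/-p[2]; u=u*(1+c["k1"]*(u@u))
    return np.array([c["fx"]*u[0]+c["cx"],c["fy"]*u[1]+c["cy"]])
E
python3 - <<'E'
from h import *
np.set_printoptions(precision=1,suppress=True)
s=sense(); print({k:np.round(s[k],3) for k in s})
for n in("scene","side","wrist"):
    c=snap(n,n+"0.png"); print(n,c["W"].round(2).tolist(),c["fx"])
    if n=="wrist": continue
    for q in("lock_knob","probe_cap","probe_tip","tray","tape_roll","pliers","solenoid_stand","coil_a_mid"):
        for r in place_of(q,n)[:6]:
            if r["conf"]>.2: print(q,round(r["conf"],2),np.array(r["centre"]),atd(c,r["centre"]))
E
```

```text
{'time_s': np.float64(0.0), 'joints': array([-1.4,  0.3,  1.5,  0. ,  1.3, -0.2]), 'dq': array([ 0.,  0.,  0.,  0., -0., -0.]), 'tau': array([  0. , -41.2, -26. ,  -0. ,   0. ,   0. ]), 'eef_pos': array([ 188.7, -489.6,  230.7]), 'ee_rot': array([-0. ,  1. ,  0.2,  0. ]), 'force': array([0.4, 0.2, 0.4]), 'wrist_torque': array([-0., -0., -0.]), 'grip_force': np.float64(0.0), 'grip_width': np.float64(0.998)}
scene [[-0.71, 0.44, -0.55, -108.07], [-0.7, -0.44, 0.56, 658.25], [-0.0, 0.78, 0.62, 883.89], [0.0, 0.0, 0.0, 1.0]] 498.10246235247723
lock_knob 0.44 [235.3 275.8] [431.9 171.1  74.6]
probe_cap 0.63 [253.4 185.1] [ 700.  -154.5   -2.5]
tray 0.67 [353.4 207.8] [244.8  47.2 304.2]
tape_roll 0.83 [304.9 185.3] [ 593.7 -260.5   -3.6]
pliers 0.85 [221.9 327.3] [396.1 247.7  -1.7]
pliers 0.73 [193.7 268.5] [528.3 209.5  53.5]
solenoid_stand 0.79 [238.2 173.3] [ 749.3 -141.2   21.5]
side [[1.0, -0.01, -0.02, 534.12], [-0.02, 0.46, -0.89, -872.2], [0.02, 0.89, 0.46, 571.11], [0.0, 0.0, 0.0, 1.0]] 416.3340246134767
lock_knob 0.56 [213.5 181.1] [444.1 157.2  73.7]
lock_knob 0.47 [251.  180.5] [544.7 -10.4 156.8]
probe_cap 0.72 [247.7 177.6] [537.1  -0.4 159.4]
tray 0.62 [190.4 310.6] [ 428.5 -269.5    4.9]
tape_roll 0.6 [269.8 309.3] [ 579.6 -278.7   16.8]
pliers 0.72 [201.9 190.1] [399.7 252.5  -2.9]
wrist [[0.36, 0.89, 0.27, 256.12], [-0.93, 0.34, 0.1, -463.29], [0.0, -0.29, 0.96, 373.33], [0.0, 0.0, 0.0, 1.0]] 329.45996828544105
```

View pics/scene0.png

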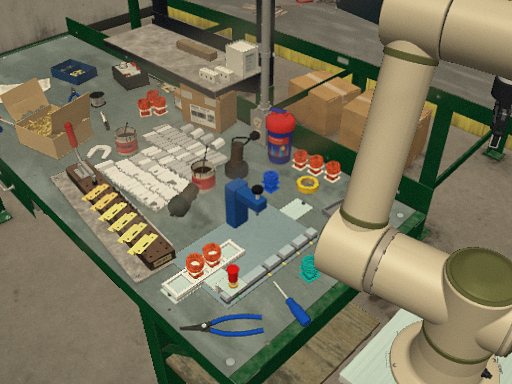

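View pics/side0.png

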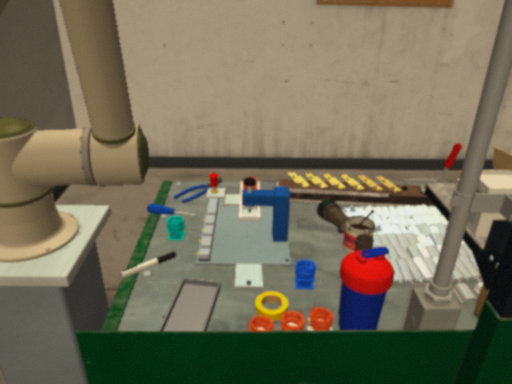

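```bash
python3 - <<'E'
from h import *
np.set_printoptions(precision=1,suppress=True)
c=snap("scene"); im=c["color"][:,:,::-1]
a=cv2.resize(im[215:305,150:330],None,fx=4.4,fy=4.4,interpolation=cv2.INTER_CUBIC); cv2.imwrite("pics/crop1.png",a)
for q in("coil_a_mid","lock_knob","probe_tip","tray"):
    for f in(find_in,place_of):
        for n in("scene","side"):
            if f is find_in: cc=snap(n)
            for r in f(q,n)[:8]: print(q,f.__name__,n,round(r["conf"],2),np.array(r["centre"]))
# red/orange blobs in scene near sled
hsv=cv2.cvtColor(c["color"],cv2.COLOR_RGB2HSV)
m=((hsv[...,0]<14)|(hsv[...,0]>172))&(hsv[...,1]>170)&(hsv[...,2]>90)
n,l,st,ce=cv2.connectedComponentsWithStats(m.astype(np.uint8))
for i in range(1,n):
    if st[i,4]>25 and st[i,0]<345: 
        v,u=np.where(l==i); P=np.array([p for p in (atd(c,(a,b)) for a,b in zip(u,v)) if p is not None])
        if len(P): print(st[i],ce[i],np.percentile(P,5,0),np.median(P,0),np.percentile(P,95,0))
E
```

```text
lock_knob call scene 0.76 [232.4 276.5]
lock_knob call side 0.64 [251.3 181.5]
lock_knob call scene 0.74 [233.  275.4]
lock_knob call side 0.58 [212.1 183. ]
lock_knob call side 0.56 [203.  193.8]
probe_tip call scene 0.61 [256.3 185.1]
probe_tip call scene 0.51 [222.1 281.5]
probe_tip call side 0.47 [250.4 184. ]
probe_tip call side 0.43 [359. 243.]
tray call scene 0.55 [331.  206.2]
tray call scene 0.74 [351.9 208.7]
tray call side 0.96 [192.3 314. ]
[137  90  28  20 325] [151.  100.5] [1226.3 -250.3   29.1] [1264.9 -211.1   44. ] [1318.8 -160.9   51.9]
[155 109  10   5  26] [159.8 111.1] [1229.3 -232.1    3.1] [1231.3 -214.3    8.1] [1248.  -208.3   13.2]
[266 112  30  21 521] [280.2 122.3] [ 696.  -325.1  122. ] [ 720.3 -286.1  143.8] [ 759.1 -264.3  158.9]
[ 65 122   9  20  96] [ 68.9 130.3] [1092.4  175.7  142.1] [1097.5  184.7  164.1] [1107.4  189.9  180.4]
[269 138  19   6  63] [279.2 141. ] [ 701.3 -296.7   76.8] [ 713.3 -280.1   83.3] [ 745.4 -269.    94. ]
[294 150  14  13 136] [300.3 155.8] [ 648.2 -336.8   26.9] [ 666.5 -320.4   38.2] [ 682.5 -303.1   45. ]
[309 154  15  14 161] [315.9 160.7] [ 596.5 -389.6   14.5] [ 616.  -333.3   38.2] [ 636.9 -310.7   44.3]
[326 161  15  13 160] [332.7 166.9] [ 541.2 -363.1   25.9] [ 560.4 -343.6   39.5] [ 578.7 -321.8   45.2]
[203 243  17  19 227] [211.2 251.8] [522.4 128.3  40. ] [542.1 146.   53.7] [558.2 162.8  59.8]
[186 253  18  20 246] [194.4 262.4] [523.2 178.   41.3] [542.6 196.1  54.6] [558.  213.7  62.9]
[227 265  12  18 162] [232.3 272.7] [431.3 161.6  57.5] [438.4 173.5  87.2] [450.6 179.4  90.1]
[189 272  14   7  32] [197. 275.] [528.6 187.   16.1] [529.9 200.2  19.5] [548.4 208.6  24.9]
```

View pics/crop1.png

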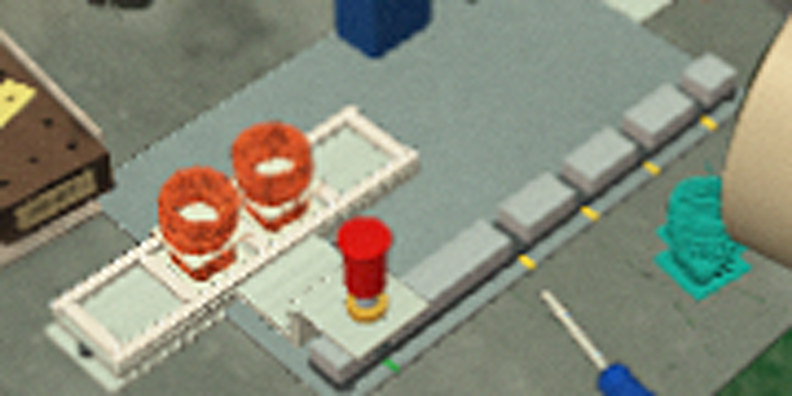

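```bash
python3 - <<'E'
from h import *
np.set_printoptions(precision=3,suppress=True)
T=tool(); print(T); c=capture("wrist"); print(np.array(c["mount"]))
E
```

```text
[[   0.933    0.36     0.     188.773]
 [   0.36    -0.933    0.    -489.896]
 [   0.      -0.      -1.     231.274]
 [   0.       0.       0.       1.   ]]
[[  -0.       0.958    0.287   72.428]
 [   1.       0.001   -0.002   -0.608]
 [  -0.002    0.287   -0.958 -142.009]
 [   0.       0.       0.       1.   ]]
```

```bash
cat >> h.py <<'E'
def plan(x,y,z,yaw=np.pi/2,step=58.):
    """work out tool-axis rows to a tool-down world pose (only prints)"""
    T=tool(); Rt=np.array([[np.cos(yaw),np.sin(yaw),0],[np.sin(yaw),-np.cos(yaw),0],[0,0,-1.]])
    d=np.array([x,y,z])-T[:3,3]; w=R.from_matrix(T[:3,:3].T@Rt).as_rotvec()
    n=max(1,int(np.ceil(max(np.linalg.norm(d)/step,np.linalg.norm(w)/.17)))); Rc=T[:3,:3]
    for i in range(n):
        t=Rc.T@d/n; print({**{k:round(float(v),1) for k,v in zip(("tx","ty","tz"),t)},**{k:round(float(v),3) for k,v in zip(("ax","ay","az"),w/n) if abs(v)>.002}})
        Rc=Rc@R.from_rotvec(w/n).as_matrix()
E
python3 -c "
from h import *
plan(480,185,231)"
```

```text
{'tx': 39.6, 'ty': -40.4, 'tz': 0.0, 'az': -0.093}
{'tx': 43.1, 'ty': -36.6, 'tz': 0.0, 'az': -0.093}
{'tx': 46.3, 'ty': -32.4, 'tz': 0.0, 'az': -0.093}
{'tx': 49.1, 'ty': -28.0, 'tz': 0.0, 'az': -0.093}
{'tx': 51.5, 'ty': -23.3, 'tz': 0.0, 'az': -0.093}
{'tx': 53.4, 'ty': -18.5, 'tz': 0.0, 'az': -0.093}
{'tx': 54.9, 'ty': -13.5, 'tz': 0.0, 'az': -0.093}
{'tx': 55.9, 'ty': -8.3, 'tz': 0.0, 'az': -0.093}
{'tx': 56.5, 'ty': -3.1, 'tz': 0.0, 'az': -0.093}
{'tx': 56.5, 'ty': 2.1, 'tz': 0.0, 'az': -0.093}
{'tx': 56.1, 'ty': 7.3, 'tz': 0.0, 'az': -0.093}
{'tx': 55.2, 'ty': 12.5, 'tz': 0.0, 'az': -0.093}
{'tx': 53.8, 'ty': 17.5, 'tz': 0.0, 'az': -0.093}
```

```bash
python3 -m jog '[{"tx":39.6,"ty":-40.4,"az":-0.093},{"tx":43.1,"ty":-36.6,"az":-0.093},{"tx":46.3,"ty":-32.4,"az":-0.093},{"tx":49.1,"ty":-28,"az":-0.093},{"tx":51.5,"ty":-23.3,"az":-0.093}]'
python3 -m jog '[{"tx":53.4,"ty":-18.5,"az":-0.093},{"tx":54.9,"ty":-13.5,"az":-0.093},{"tx":55.9,"ty":-8.3,"az":-0.093},{"tx":56.5,"ty":-3.1,"az":-0.093},{"tx":56.5,"ty":2.1,"az":-0.093}]'
python3 -m jog '[{"tx":56.1,"ty":7.3,"az":-0.093},{"tx":55.2,"ty":12.5,"az":-0.093},{"tx":53.8,"ty":17.5,"az":-0.093},{},{}]'
python3 - <<'E'
from h import *
np.set_printoptions(precision=1,suppress=True)
c=snap("wrist","w1.png"); print(tool())
for q,z in(("lock_knob",70),("probe_cap",160),("coil_a_mid",38),("coil_b_mid",38)):
    for r in place_of(q,"wrist")[:6]: print(q,round(r["conf"],2),np.array(r["centre"]),atz(c,r["centre"],z),atd(c,r["centre"]))
hsv=cv2.cvtColor(c["color"],cv2.COLOR_RGB2HSV)
m=((hsv[...,0]<14)|(hsv[...,0]>172))&(hsv[...,1]>170)&(hsv[...,2]>90)
n,l,st,ce=cv2.connectedComponentsWithStats(m.astype(np.uint8))
for i in range(1,n):
    if st[i,4]>60: 
        v,u=np.where(l==i); P=np.array([p for p in (atd(c,(a,b)) for a,b in zip(u,v)) if p is not None])
        if len(P): top=np.percentile(P[:,2],97); Q=P[P[:,2]>top-6]; print(st[i],np.percentile(P,5,0),np.percentile(P,97,0),"top mid",(Q.min(0)+Q.max(0))/2,Q.max(0)-Q.min(0))
E
```

```text
[[   0.9    0.4    0.   188.8]
 [   0.4   -0.9    0.  -489.9]
 [   0.    -0.    -1.   231.3]
 [   0.     0.     0.     1. ]]schema error: expected keys tx, ty, tz, ax, ay, az, jaw
schema error: expected keys tx, ty, tz, ax, ay, az, jaw
schema error: expected keys tx, ty, tz, ax, ay, az, jaw
```

View pics/w1.png

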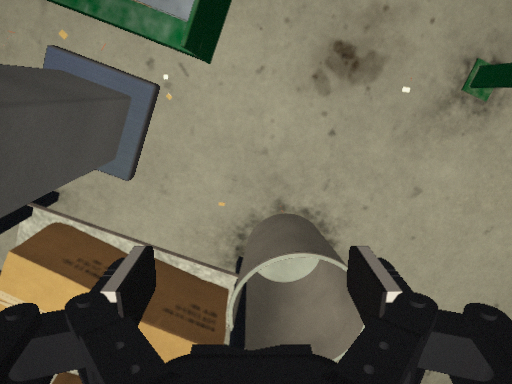

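The moves were refused because every key is required, so this picture still shows the floor beside the cart, with only the fingers at (130,280) and (375,280).

```bash
cat > look.py <<'E'
from h import *
import sys
np.set_printoptions(precision=1,suppress=True)
def look(fn):
    c=snap("wrist",fn); print(tool()[:3])
    for q,z in(("lock_knob",70),("probe_cap",160),("coil_a_mid",38)):
        for r in place_of(q,"wrist")[:6]: print(q,round(r["conf"],2),np.array(r["centre"]),atz(c,r["centre"],z),atd(c,r["centre"]))
    hsv=cv2.cvtColor(c["color"],cv2.COLOR_RGB2HSV)
    m=((hsv[...,0]<14)|(hsv[...,0]>172))&(hsv[...,1]>170)&(hsv[...,2]>90)
    n,l,st,ce=cv2.connectedComponentsWithStats(m.astype(np.uint8))
    for i in range(1,n):
        if st[i,4]>60:
            v,u=np.where(l==i); P=np.array([p for p in (atd(c,(a,b)) for a,b in zip(u,v)) if p is not None])
            if len(P): top=np.percentile(P[:,2],95); Q=P[abs(P[:,2]-top)<5]; print(st[i],"top mid",(Q.min(0)+Q.max(0))/2,Q.max(0)-Q.min(0),top)
if __name__=="__main__": look(sys.argv[1])
E
python3 -m jog '[{"tx":39.6,"ty":-40.4,"tz":0,"ax":0,"ay":0,"az":-0.093,"jaw":-1},{"tx":43.1,"ty":-36.6,"tz":0,"ax":0,"ay":0,"az":-0.093,"jaw":-1},{"tx":46.3,"ty":-32.4,"tz":0,"ax":0,"ay":0,"az":-0.093,"jaw":-1},{"tx":49.1,"ty":-28,"tz":0,"ax":0,"ay":0,"az":-0.093,"jaw":-1},{"tx":51.5,"ty":-23.3,"tz":0,"ax":0,"ay":0,"az":-0.093,"jaw":-1}]'
python3 -m jog '[{"tx":53.4,"ty":-18.5,"tz":0,"ax":0,"ay":0,"az":-0.093,"jaw":-1},{"tx":54.9,"ty":-13.5,"tz":0,"ax":0,"ay":0,"az":-0.093,"jaw":-1},{"tx":55.9,"ty":-8.3,"tz":0,"ax":0,"ay":0,"az":-0.093,"jaw":-1},{"tx":56.5,"ty":-3.1,"tz":0,"ax":0,"ay":0,"az":-0.093,"jaw":-1},{"tx":56.5,"ty":2.1,"tz":0,"ax":0,"ay":0,"az":-0.093,"jaw":-1}]'
python3 -m jog '[{"tx":56.1,"ty":7.3,"tz":0,"ax":0,"ay":0,"az":-0.093,"jaw":-1},{"tx":55.2,"ty":12.5,"tz":0,"ax":0,"ay":0,"az":-0.093,"jaw":-1},{"tx":53.8,"ty":17.5,"tz":0,"ax":0,"ay":0,"az":-0.093,"jaw":-1},{"tx":0,"ty":0,"tz":0,"ax":0,"ay":0,"az":0,"jaw":-1},{"tx":0,"ty":0,"tz":0,"ax":0,"ay":0,"az":0,"jaw":-1}]'
python3 look.py w2.png
```

```text
time_s: 3.12
eef_pos: [300.9, -228.6, 231.5]
ee_rot: [0.0, 0.914, 0.406, 0.0]
force: [0.9, 0.0, -0.3]
grip_width: 1.001
grip_force: 0.0
time_s: 3.75
eef_pos: [412.2, 31.6, 231.6]
ee_rot: [0.0, 0.796, 0.606, 0.0]
force: [0.9, -1.0, 0.3]
grip_width: 1.0
grip_force: 0.0
time_s: 4.38
eef_pos: [477.9, 185.6, 231.2]
ee_rot: [-0.0, 0.705, 0.709, -0.0]
force: [0.2, 0.5, -0.2]
grip_width: 1.0
grip_force: 0.0
[[ -0.    1.   -0.  477.9]
 [  1.    0.   -0.  185.2]
 [ -0.   -0.   -1.  231.3]]
lock_knob 0.72 [217.2 187. ] [445. 170.  70.] [447.  175.8  89.4]
coil_a_mid 0.62 [308.7 202.3] [539.7 144.   38. ] [543.2 137.7  19.7]
[ 297  139   43   44 1039] top mid [542.6 193.1  62.6] [39.8 40.4  5.8] 64.68528971995639
[199 174  29  35 764] top mid [442.9 168.8  88.2] [25.6 27.1  4.4] 89.87141640231026
[ 293  187   43   43 1008] top mid [542.2 143.7  59.3] [41.3 41.3  5.5] 61.55341290991672
```

View pics/w2.png

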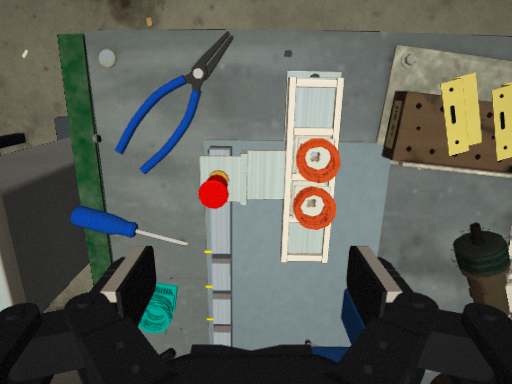

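The picture shows the red knob at (214,190), coils at (318,160) and (314,207) in the middle two nests (b and c), and empty end nests a and d. The turquoise look-alike lies apart at (158,308).

```bash
python3 - <<'E'
from h import *
np.set_printoptions(precision=1,suppress=True)
c=snap("wrist")
for p in((288,72),(342,78),(328,261),(282,261)): print("frame",atz(c,p,21),atd(c,p))
hsv=cv2.cvtColor(c["color"],cv2.COLOR_RGB2HSV)
m=(abs(hsv[...,0].astype(int)-26)<6)&(hsv[...,1]>150)&(hsv[...,2]>110); m[:,:190]=0;m[:,230:]=0
n,l,st,ce=cv2.connectedComponentsWithStats(m.astype(np.uint8))
for i in range(1,n):
    if st[i,4]>4: print(st[i],ce[i],atz(c,ce[i],10),atd(c,ce[i]))
plan(442.5,168.7,100)
E
```

```text
frame [514.9 277.   21. ] [516.6 277.8   5.3]
frame [570.5 271.7  21. ] [570.6 271.7  20.6]
frame [570.8  62.8  21. ] [574.9  54.3   5.6]
frame [515.4  62.8  21. ] [515.5  62.6  20.5]
[211 171  16   8  38] [219.6 173.3] [442.1 168.   10. ] [445.2 176.   42.3]
[204 250   7   3  20] [207.2 250.9] [424.5  70.2  10. ] [424.   68.4   6.4]
[206 285   6   3  15] [208.2 285.8] [424.1  21.   10. ] [423.6  18.9   6.7]
[207 317   6   3  14] [209.2 318.3] [423.6 -28.5  10. ] [423.  -31.3   6.5]
{'tx': -5.4, 'ty': -11.9, 'tz': 43.9}
{'tx': -5.4, 'ty': -11.9, 'tz': 43.9}
{'tx': -5.4, 'ty': -11.9, 'tz': 43.9}
```

```bash
python3 -m jog '[{"tx":-5.4,"ty":-11.9,"tz":44,"ax":0,"ay":0,"az":0,"jaw":-1},{"tx":-5.4,"ty":-11.9,"tz":44,"ax":0,"ay":0,"az":0,"jaw":-1},{"tx":-5.4,"ty":-11.9,"tz":44,"ax":0,"ay":0,"az":0,"jaw":-1},{"tx":0,"ty":0,"tz":25,"ax":0,"ay":0,"az":0,"jaw":-0.5},{"tx":0,"ty":0,"tz":24,"ax":0,"ay":0,"az":0,"jaw":-0.2}]' 
python3 -m jog '[{"tx":0,"ty":0,"tz":0,"ax":0,"ay":0,"az":0,"jaw":0.2},{"tx":0,"ty":0,"tz":0,"ax":0,"ay":0,"az":0,"jaw":1},{"tx":0,"ty":0,"tz":0,"ax":0,"ay":0,"az":0,"jaw":1},{"tx":0,"ty":0,"tz":0,"ax":0,"ay":0,"az":0,"jaw":1},{"tx":0,"ty":0,"tz":0,"ax":0,"ay":0,"az":0,"jaw":1}]' 40
```

```text
time_s: 5.25
eef_pos: [442.4, 168.9, 49.7]
ee_rot: [0.0, 0.705, 0.709, 0.0]
force: [0.0, 0.3, -0.7]
grip_width: 0.616
grip_force: 0.0
time_s: 5.88
eef_pos: [443.3, 169.4, 50.8]
ee_rot: [0.001, 0.705, 0.709, 0.001]
force: [5.5, -1.4, -1.5]
grip_width: 0.299
grip_force: 39.3
```

```bash
python3 -m jog '[{"tx":0,"ty":0,"tz":-6,"ax":0,"ay":0,"az":0,"jaw":1},{"tx":0,"ty":0,"tz":-6,"ax":0,"ay":0,"az":0,"jaw":1},{"tx":0,"ty":0,"tz":-6,"ax":0,"ay":0,"az":0,"jaw":1},{"tx":0,"ty":0,"tz":0,"ax":0,"ay":0,"az":0,"jaw":1},{"tx":-8,"ty":0,"tz":0,"ax":0,"ay":0,"az":0,"jaw":1}]'
python3 - <<'E'
from h import *
np.set_printoptions(precision=1,suppress=True)
c=snap("scene"); 
for r in find_in("lock_knob","scene")[:3]: print(r,atd(c,r["centre"]))
print(sense()["force"])
E
```

```text
time_s: 6.5
eef_pos: [443.2, 161.9, 68.6]
ee_rot: [0.001, 0.705, 0.709, 0.001]
force: [5.5, 1.0, -1.0]
grip_width: 0.297
grip_force: 39.4
{'centre': [231.4, 270.8], 'conf': 0.45} [444.6 170.4  80.3]
[ 5.5 -1.4 -1.5]
```

```bash
python3 -m jog '[{"tx":-34,"ty":0,"tz":0,"ax":0,"ay":0,"az":0,"jaw":1},{"tx":-40,"ty":0,"tz":0,"ax":0,"ay":0,"az":0,"jaw":1},{"tx":-40,"ty":0,"tz":0,"ax":0,"ay":0,"az":0,"jaw":1},{"tx":-22,"ty":0,"tz":0,"ax":0,"ay":0,"az":0,"jaw":1},{"tx":-6,"ty":0,"tz":0,"ax":0,"ay":0,"az":0,"jaw":1}]'
python3 -m jog '[{"tx":0,"ty":0,"tz":0,"ax":0,"ay":0,"az":0,"jaw":1},{"tx":0,"ty":0,"tz":0,"ax":0,"ay":0,"az":0,"jaw":1}]'
python3 -c "
from h import *
snap('wrist','w3.png');print(sense()['force'])"
```

```text
time_s: 7.22
eef_pos: [441.8, 19.1, 67.7]
ee_rot: [-0.002, 0.706, 0.709, -0.001]
force: [-4.1, 2.0, -0.5]
grip_width: 0.3
grip_force: 39.7
time_s: 7.48
eef_pos: [441.9, 20.3, 67.7]
ee_rot: [-0.002, 0.705, 0.709, -0.001]
force: [-5.8, -0.9, -2.5]
grip_width: 0.297
grip_force: 39.7
[-5.75587057 -1.63557395 -1.45798625]
```

View pics/w3.png

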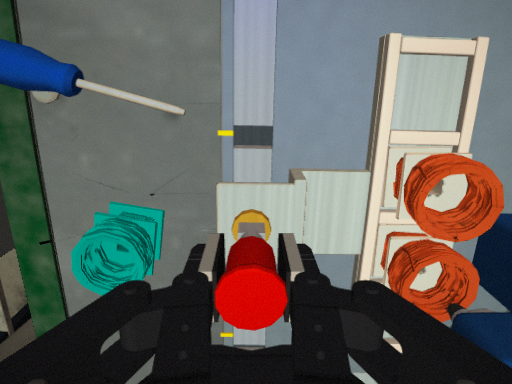

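```bash
python3 -m jog '[{"tx":0,"ty":-1.5,"tz":5,"ax":0,"ay":0,"az":0,"jaw":1},{"tx":0,"ty":0,"tz":6,"ax":0,"ay":0,"az":0,"jaw":1},{"tx":0,"ty":0,"tz":6,"ax":0,"ay":0,"az":0,"jaw":1},{"tx":0,"ty":0,"tz":0,"ax":0,"ay":0,"az":0,"jaw":1},{"tx":0,"ty":0,"tz":0,"ax":0,"ay":0,"az":0,"jaw":1}]'
python3 -m jog '[{"tx":0,"ty":0,"tz":0,"ax":0,"ay":0,"az":0,"jaw":0.2},{"tx":0,"ty":0,"tz":0,"ax":0,"ay":0,"az":0,"jaw":-0.3},{"tx":0,"ty":0,"tz":0,"ax":0,"ay":0,"az":0,"jaw":-0.3}]'
```

```text
time_s: 8.15
eef_pos: [441.8, 19.5, 51.2]
ee_rot: [-0.0, 0.705, 0.709, -0.0]
force: [0.0, 0.9, -2.3]
grip_width: 0.294
grip_force: 40.1
time_s: 8.52
eef_pos: [442.0, 19.4, 51.4]
ee_rot: [0.0, 0.705, 0.709, 0.0]
force: [0.2, -0.7, 0.4]
grip_width: 0.653
grip_force: 0.0
```

```bash
python3 -m jog '[{"tx":0,"ty":0,"tz":-30,"ax":0,"ay":0,"az":0,"jaw":-0.3},{"tx":0,"ty":0,"tz":-60,"ax":0,"ay":0,"az":0,"jaw":-0.3},{"tx":10,"ty":10,"tz":-60,"ax":0,"ay":0,"az":0,"jaw":0},{"tx":20,"ty":20,"tz":-45,"ax":0,"ay":0,"az":0,"jaw":0},{"tx":0,"ty":0,"tz":0,"ax":0,"ay":0,"az":0,"jaw":1}]'
python3 look.py w4.png
python3 - <<'E'
from h import *
np.set_printoptions(precision=1,suppress=True)
c=snap("wrist")
m=(c["color"].max(2)<45)&(c["depth"]>0)
# points with 150<z<170 : cap top
v,u=np.where(c["depth"]>0); P=[]
for a,b in zip(u[::2],v[::2]):
    o,d=ray(c,(a,b)); p=o+d*c["depth"][b,a]; P.append(p)
P=np.array(P); s=(abs(P[:,2]-160)<7)&(P[:,0]>480)&(P[:,0]<600)&(P[:,1]>-60)&(P[:,1]<40)
Q=P[s]; print(len(Q), Q.min(0),Q.max(0),np.median(Q,0)) if len(Q) else print("none")
E
```

```text
time_s: 9.15
eef_pos: [473.4, 50.3, 249.2]
ee_rot: [0.003, 0.704, 0.71, 0.002]
force: [-0.2, 0.1, -1.3]
grip_width: 0.3
grip_force: 0.0
[[ -0.    1.    0.  472.1]
 [  1.    0.   -0.   49.9]
 [ -0.    0.   -1.  246.9]]
lock_knob 0.66 [219.5 198.7] [442.   16.9  70. ] [443.8  23.3  89.2]
probe_cap 0.66 [337.  264.4] [542.1  -7.7 160. ] [542.2  -7.9 159.6]
[296 151  41  42 928] top mid [542.4  41.9  62.5] [39.2 40.7  5.9] 64.55120813960677
[204 183  27  33 679] top mid [441.2  19.4  88.1] [25.4 26.4  5.1] 89.97591899391068
[293 195  39  37 524] top mid [540.8  -4.3  59. ] [40.4 37.3  5.9] 60.94032729969993
[476 212  36  53 971] top mid [773.1 -47.1  47.8] [17.7 50.6  7.5] 49.021286811088714
468 [527.  -20.1 153.1] [554.    6.8 161.4] [539.8  -5.1 159.4]
```

View pics/w4.png

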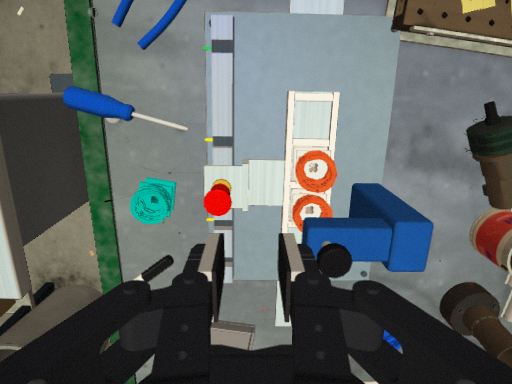

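The picture shows nest b's coil at (312,212) under the blue arm, the black cap at (333,260), and the knob at (218,200) over the second yellow mark. Its top is at z 90, the same as when locked, so the lock is down.

```bash
python3 -m jog '[{"tx":-28.3,"ty":34.5,"tz":0,"ax":0,"ay":0,"az":0,"jaw":1},{"tx":-28.3,"ty":34.5,"tz":10,"ax":0,"ay":0,"az":0,"jaw":1},{"tx":0,"ty":0,"tz":40,"ax":0,"ay":0,"az":0,"jaw":1},{"tx":0,"ty":0,"tz":26,"ax":0,"ay":0,"az":0,"jaw":1},{"tx":0,"ty":0,"tz":0,"ax":0,"ay":0,"az":0,"jaw":1}]'
```

```text
time_s: 10.02
eef_pos: [539.8, -6.7, 168.1]
ee_rot: [-0.002, 0.705, 0.709, -0.001]
force: [-0.1, 0.4, 0.9]
grip_width: -0.001
grip_force: 0.0
```

```bash
python3 -m jog '[{"tx":0,"ty":0,"tz":6,"ax":0,"ay":0,"az":0,"jaw":1},{"tx":0,"ty":0,"tz":5,"ax":0,"ay":0,"az":0,"jaw":1},{"tx":0,"ty":0,"tz":4,"ax":0,"ay":0,"az":0,"jaw":1},{"tx":0,"ty":0,"tz":0,"ax":0,"ay":0,"az":0,"jaw":1},{"tx":0,"ty":0,"tz":0,"ax":0,"ay":0,"az":0,"jaw":1}]'
python3 -m jog '[{"tx":0,"ty":0,"tz":3,"ax":0,"ay":0,"az":0,"jaw":1},{"tx":0,"ty":0,"tz":0,"ax":0,"ay":0,"az":0,"jaw":1},{"tx":0,"ty":0,"tz":0,"ax":0,"ay":0,"az":0,"jaw":1}]'
```

```text
time_s: 10.65
eef_pos: [541.3, -6.6, 155.7]
ee_rot: [0.0, 0.705, 0.709, 0.0]
force: [0.5, -0.0, 2.6]
grip_width: -0.002
grip_force: 1.3
time_s: 11.02
eef_pos: [541.2, -6.6, 152.4]
ee_rot: [0.0, 0.705, 0.709, 0.0]
force: [1.1, -1.9, 4.2]
grip_width: -0.003
grip_force: 1.6
```

```bash
python3 -m jog '[{"tx":0,"ty":0,"tz":3,"ax":0,"ay":0,"az":0,"jaw":1},{"tx":0,"ty":0,"tz":0,"ax":0,"ay":0,"az":0,"jaw":1},{"tx":0,"ty":0,"tz":0,"ax":0,"ay":0,"az":0,"jaw":1}]'
python3 -m jog '[{"tx":0,"ty":0,"tz":1.5,"ax":0,"ay":0,"az":0,"jaw":1},{"tx":0,"ty":0,"tz":0,"ax":0,"ay":0,"az":0,"jaw":1},{"tx":0,"ty":0,"tz":0,"ax":0,"ay":0,"az":0,"jaw":1}]'
python3 -m jog '[{"tx":0,"ty":0,"tz":1.5,"ax":0,"ay":0,"az":0,"jaw":1},{"tx":0,"ty":0,"tz":0,"ax":0,"ay":0,"az":0,"jaw":1},{"tx":0,"ty":0,"tz":0,"ax":0,"ay":0,"az":0,"jaw":1}]'
```

```text
time_s: 11.4
eef_pos: [541.2, -6.6, 149.4]
ee_rot: [0.0, 0.705, 0.709, 0.0]
force: [2.5, -1.1, 3.9]
grip_width: -0.001
grip_force: 2.0
time_s: 11.78
eef_pos: [541.1, -6.6, 147.9]
ee_rot: [0.0, 0.705, 0.709, 0.0]
force: [3.2, -0.9, 4.6]
grip_width: 0.002
grip_force: 2.1
time_s: 12.15
eef_pos: [541.2, -6.6, 147.1]
ee_rot: [0.0, 0.705, 0.709, 0.0]
force: [0.0, 0.0, 10.6]
grip_width: -0.001
grip_force: 5.3
```

Force jumped from 4.6 to 10.6 N at 147.1 mm, so the tip is touching the coil. Now up, and back to the knob.

```bash
python3 -m jog '[{"tx":0,"ty":0,"tz":-12,"ax":0,"ay":0,"az":0,"jaw":1},{"tx":0,"ty":0,"tz":-25,"ax":0,"ay":0,"az":0,"jaw":1},{"tx":13,"ty":-45,"tz":0,"ax":0,"ay":0,"az":0,"jaw":0},{"tx":13,"ty":-54.5,"tz":0,"ax":0,"ay":0,"az":0,"jaw":-0.6},{"tx":0,"ty":0,"tz":20,"ax":0,"ay":0,"az":0,"jaw":-0.6}]'
python3 -m jog '[{"tx":0,"ty":0,"tz":0,"ax":0,"ay":0,"az":0,"jaw":-0.6}]'
python3 -c "
from look import *
c=snap('wrist');look('w5.png')"
```

```text
time_s: 12.78
eef_pos: [438.6, 19.9, 163.9]
ee_rot: [-0.0, 0.705, 0.71, -0.0]
force: [0.8, -0.2, 0.5]
grip_width: 0.638
grip_force: 0.0
time_s: 12.9
eef_pos: [440.2, 19.2, 162.6]
ee_rot: [-0.002, 0.705, 0.709, -0.001]
force: [0.7, -0.5, 0.3]
grip_width: 0.801
grip_force: 0.0
[[ -0.    1.   -0.  441.5]
 [  1.    0.    0.   18.8]
 [  0.   -0.   -1.  163.5]]
lock_knob 0.69 [254.7 192.2] [443.1  19.5  70. ] [442.8  25.5  89.3]
probe_cap 0.96 [445.8 295.1] [542.2  -8.2 160. ] [500.4  32.9 219.4]
[ 353  131   60   57 1893] top mid [541.7  41.6  62.6] [39.7 40.6  6.2] 64.50100845916816
[ 234  175   38   44 1274] top mid [441.4  19.5  88.3] [25.8 26.9  4. ] 89.79092253148634
[ 345  191   58   52 1357] top mid [541.3  -5.4  59.2] [41.  39.8  6.1] 61.11661029226318
```

```bash
python3 -m jog '[{"tx":0.7,"ty":0,"tz":50,"ax":0,"ay":0,"az":0,"jaw":-0.6},{"tx":0,"ty":0,"tz":45,"ax":0,"ay":0,"az":0,"jaw":-0.4},{"tx":0,"ty":0,"tz":18,"ax":0,"ay":0,"az":0,"jaw":-0.2},{"tx":0,"ty":0,"tz":0,"ax":0,"ay":0,"az":0,"jaw":0.2},{"tx":0,"ty":0,"tz":0,"ax":0,"ay":0,"az":0,"jaw":1}]'
python3 -m jog '[{"tx":0,"ty":0,"tz":0,"ax":0,"ay":0,"az":0,"jaw":1},{"tx":0,"ty":0,"tz":0,"ax":0,"ay":0,"az":0,"jaw":1},{"tx":0,"ty":0,"tz":0,"ax":0,"ay":0,"az":0,"jaw":1}]' 40
python3 -m jog '[{"tx":0,"ty":0,"tz":-6,"ax":0,"ay":0,"az":0,"jaw":1},{"tx":0,"ty":0,"tz":-6,"ax":0,"ay":0,"az":0,"jaw":1},{"tx":0,"ty":0,"tz":-6,"ax":0,"ay":0,"az":0,"jaw":1},{"tx":0,"ty":0,"tz":0,"ax":0,"ay":0,"az":0,"jaw":1},{"tx":-8,"ty":0,"tz":0,"ax":0,"ay":0,"az":0,"jaw":1}]'
```

```text
time_s: 13.78
eef_pos: [441.9, 19.5, 51.1]
ee_rot: [0.0, 0.705, 0.709, 0.0]
force: [-0.4, 0.2, -2.8]
grip_width: 0.299
grip_force: 39.3
time_s: 14.15
eef_pos: [441.9, 19.5, 50.8]
ee_rot: [0.001, 0.705, 0.709, 0.0]
force: [1.4, -0.1, 0.8]
grip_width: 0.295
grip_force: 39.1
time_s: 14.78
eef_pos: [441.7, 11.8, 68.4]
ee_rot: [0.0, 0.705, 0.709, 0.0]
force: [5.3, 0.9, -1.3]
grip_width: 0.3
grip_force: 39.5
```

```bash
python3 -m jog '[{"tx":-20,"ty":-0.3,"tz":0,"ax":0,"ay":0,"az":0,"jaw":1},{"tx":-18,"ty":-0.3,"tz":0,"ax":0,"ay":0,"az":0,"jaw":1},{"tx":-4.3,"ty":0,"tz":0,"ax":0,"ay":0,"az":0,"jaw":1},{"tx":0,"ty":0,"tz":0,"ax":0,"ay":0,"az":0,"jaw":1},{"tx":0,"ty":0,"tz":0,"ax":0,"ay":0,"az":0,"jaw":1}]'
```

```text
time_s: 15.4
eef_pos: [441.2, -30.5, 68.3]
ee_rot: [0.0, 0.705, 0.709, 0.0]
force: [5.8, -1.7, -1.6]
grip_width: 0.296
grip_force: 39.6
```

```bash
python3 -m jog '[{"tx":-0.4,"ty":0.8,"tz":5,"ax":0,"ay":0,"az":0,"jaw":1},{"tx":0,"ty":0,"tz":6,"ax":0,"ay":0,"az":0,"jaw":1},{"tx":0,"ty":0,"tz":6.5,"ax":0,"ay":0,"az":0,"jaw":1},{"tx":0,"ty":0,"tz":0,"ax":0,"ay":0,"az":0,"jaw":1},{"tx":0,"ty":0,"tz":0,"ax":0,"ay":0,"az":0,"jaw":1}]'
python3 -m jog '[{"tx":0,"ty":0,"tz":0,"ax":0,"ay":0,"az":0,"jaw":0.2},{"tx":0,"ty":0,"tz":0,"ax":0,"ay":0,"az":0,"jaw":-0.3},{"tx":0,"ty":0,"tz":0,"ax":0,"ay":0,"az":0,"jaw":-0.3},{"tx":0,"ty":0,"tz":-40,"ax":0,"ay":0,"az":0,"jaw":-0.4},{"tx":20,"ty":0,"tz":-60,"ax":0,"ay":0,"az":0,"jaw":0}]'
python3 -m jog '[{"tx":30,"ty":0,"tz":-60,"ax":0,"ay":0,"az":0,"jaw":1},{"tx":20,"ty":20,"tz":-40,"ax":0,"ay":0,"az":0,"jaw":1},{"tx":0,"ty":0,"tz":0,"ax":0,"ay":0,"az":0,"jaw":1},{"tx":0,"ty":0,"tz":0,"ax":0,"ay":0,"az":0,"jaw":1}]'
python3 look.py w6.png
```

```text
time_s: 16.02
eef_pos: [441.4, -31.0, 50.6]
ee_rot: [-0.001, 0.705, 0.709, -0.0]
force: [-2.2, -0.1, 4.9]
grip_width: 0.302
grip_force: 40.2
time_s: 16.65
eef_pos: [441.1, -11.6, 150.4]
ee_rot: [-0.001, 0.706, 0.709, -0.001]
force: [0.7, -0.1, 0.8]
grip_width: 0.51
grip_force: 0.0
time_s: 17.15
eef_pos: [460.8, 36.6, 244.8]
ee_rot: [-0.001, 0.705, 0.709, -0.001]
force: [-0.5, -0.5, -0.3]
grip_width: 0.002
grip_force: 0.0
[[ -0.    1.   -0.  460.7]
 [  1.    0.    0.   36.4]
 [  0.   -0.   -1.  244.6]]
lock_knob 0.68 [320.8 200.7] [531.2   3.2  70. ] [541.5 -12.2  24.2]
probe_cap 0.71 [360.3 250.3] [544.1  -6.4 160. ] [544.4  -6.8 159.3]
[308 185  40  40 577] top mid [540.6  -5.   62.9] [38.5 33.5  6.6] 64.5700705181104
[493 207  19  47 587] top mid [769.4 -55.7  42.1] [ 9.3 33.   8.1] 43.019522071028504
[218 218  25  29 471] top mid [439.5 -27.9  88.3] [24.  21.1  6. ] 90.16335973013338
[304 228  36  39 609] top mid [539.  -57.3  59.6] [37.7 38.6  5.7] 61.7021334650741
```

Lock down again (top of knob at z 90.2), and coil c is under the probe. Pressing.

```bash
python3 -m jog '[{"tx":-21.5,"ty":40.2,"tz":0,"ax":0,"ay":0,"az":0,"jaw":1},{"tx":-21.5,"ty":40.3,"tz":10,"ax":0,"ay":0,"az":0,"jaw":1},{"tx":0,"ty":0,"tz":40,"ax":0,"ay":0,"az":0,"jaw":1},{"tx":0,"ty":0,"tz":26,"ax":0,"ay":0,"az":0,"jaw":1},{"tx":0,"ty":0,"tz":0,"ax":0,"ay":0,"az":0,"jaw":1}]'
python3 -m jog '[{"tx":0,"ty":0,"tz":6,"ax":0,"ay":0,"az":0,"jaw":1},{"tx":0,"ty":0,"tz":5,"ax":0,"ay":0,"az":0,"jaw":1},{"tx":0,"ty":0,"tz":4,"ax":0,"ay":0,"az":0,"jaw":1},{"tx":0,"ty":0,"tz":0,"ax":0,"ay":0,"az":0,"jaw":1},{"tx":0,"ty":0,"tz":0,"ax":0,"ay":0,"az":0,"jaw":1}]'
python3 -m jog '[{"tx":0,"ty":0,"tz":2,"ax":0,"ay":0,"az":0,"jaw":1},{"tx":0,"ty":0,"tz":2,"ax":0,"ay":0,"az":0,"jaw":1},{"tx":0,"ty":0,"tz":0,"ax":0,"ay":0,"az":0,"jaw":1},{"tx":0,"ty":0,"tz":0,"ax":0,"ay":0,"az":0,"jaw":1}]'
```

```text
time_s: 17.98
eef_pos: [541.2, -5.9, 168.1]
ee_rot: [-0.002, 0.705, 0.709, -0.001]
force: [-0.1, 0.9, 0.5]
grip_width: 0.003
grip_force: 0.0
time_s: 18.6
eef_pos: [542.5, -5.9, 155.4]
ee_rot: [0.0, 0.705, 0.709, 0.0]
force: [0.7, -1.0, 2.2]
grip_width: 0.001
grip_force: 1.3
time_s: 19.1
eef_pos: [542.4, -5.9, 151.1]
ee_rot: [0.0, 0.705, 0.709, 0.0]
force: [1.7, -0.7, 3.7]
grip_width: -0.004
grip_force: 1.8
```

```bash
python3 -m jog '[{"tx":0,"ty":0,"tz":2.2,"ax":0,"ay":0,"az":0,"jaw":1},{"tx":0,"ty":0,"tz":0,"ax":0,"ay":0,"az":0,"jaw":1},{"tx":0,"ty":0,"tz":0,"ax":0,"ay":0,"az":0,"jaw":1}]'
python3 -m jog '[{"tx":0,"ty":0,"tz":1.3,"ax":0,"ay":0,"az":0,"jaw":1},{"tx":0,"ty":0,"tz":0,"ax":0,"ay":0,"az":0,"jaw":1},{"tx":0,"ty":0,"tz":0,"ax":0,"ay":0,"az":0,"jaw":1}]'
python3 -m jog '[{"tx":0,"ty":0,"tz":1.3,"ax":0,"ay":0,"az":0,"jaw":1},{"tx":0,"ty":0,"tz":0,"ax":0,"ay":0,"az":0,"jaw":1},{"tx":0,"ty":0,"tz":0,"ax":0,"ay":0,"az":0,"jaw":1}]'
```

```text
time_s: 19.48
eef_pos: [542.3, -5.8, 148.9]
ee_rot: [0.0, 0.705, 0.709, 0.0]
force: [3.4, -1.3, 4.0]
grip_width: 0.0
grip_force: 2.0
time_s: 19.85
eef_pos: [542.3, -5.8, 147.6]
ee_rot: [0.0, 0.705, 0.709, 0.0]
force: [3.0, -0.9, 4.9]
grip_width: -0.0
grip_force: 2.2
time_s: 20.23
eef_pos: [542.4, -5.9, 147.1]
ee_rot: [0.0, 0.705, 0.709, 0.0]
force: [-0.1, -1.6, 11.3]
grip_width: 0.0
grip_force: 5.6
```

Contact again at 147.1 mm with 11.3 N. Up, and to the knob for the trip home.

```bash
python3 -m jog '[{"tx":0,"ty":0,"tz":-12,"ax":0,"ay":0,"az":0,"jaw":1},{"tx":0,"ty":0,"tz":-25,"ax":0,"ay":0,"az":0,"jaw":1},{"tx":-12,"ty":-47,"tz":0,"ax":0,"ay":0,"az":0,"jaw":0},{"tx":-13,"ty":-54,"tz":0,"ax":0,"ay":0,"az":0,"jaw":-0.6},{"tx":0,"ty":0,"tz":20,"ax":0,"ay":0,"az":0,"jaw":-0.6}]'
python3 -m jog '[{"tx":0,"ty":0,"tz":0,"ax":0,"ay":0,"az":0,"jaw":-0.6}]'
python3 look.py w7.png
```

```text
time_s: 20.85
eef_pos: [438.8, -31.4, 163.7]
ee_rot: [-0.0, 0.705, 0.709, -0.0]
force: [0.7, -0.3, 0.3]
grip_width: 0.636
grip_force: 0.0
time_s: 20.98
eef_pos: [440.1, -31.1, 162.4]
ee_rot: [-0.002, 0.705, 0.709, -0.001]
force: [1.0, -0.8, 0.5]
grip_width: 0.795
grip_force: 0.0
[[ -0.    1.   -0.  441. ]
 [  1.    0.    0.  -31.2]
 [  0.   -0.   -1.  163. ]]
lock_knob 0.66 [254.4 191.2] [441.7 -29.4  70. ] [441.5 -23.5  89.3]
probe_cap 0.77 [468.3 203.8] [542.1  -7.5 160. ] [542.3  -7.6 159.7]
[ 354  132   57   56 1089] top mid [539.4  -8.   62.5] [36.3 39.7  6.8] 64.07575999451295
[ 234  176   39   44 1295] top mid [440.7 -30.8  87.9] [26.5 26.6  4.8] 89.91941837319182
[ 346  192   58   54 1742] top mid [540.6 -56.2  59.5] [40.8 42.2  5.6] 61.657692865052944
```

```bash
python3 -m jog '[{"tx":0.4,"ty":0,"tz":50,"ax":0,"ay":0,"az":0,"jaw":-0.6},{"tx":0,"ty":0,"tz":45,"ax":0,"ay":0,"az":0,"jaw":-0.4},{"tx":0,"ty":0,"tz":17.5,"ax":0,"ay":0,"az":0,"jaw":-0.2},{"tx":0,"ty":0,"tz":0,"ax":0,"ay":0,"az":0,"jaw":0.2},{"tx":0,"ty":0,"tz":0,"ax":0,"ay":0,"az":0,"jaw":1}]'
python3 -m jog '[{"tx":0,"ty":0,"tz":0,"ax":0,"ay":0,"az":0,"jaw":1},{"tx":0,"ty":0,"tz":0,"ax":0,"ay":0,"az":0,"jaw":1},{"tx":0,"ty":0,"tz":0,"ax":0,"ay":0,"az":0,"jaw":1}]' 40
python3 -m jog '[{"tx":0,"ty":0,"tz":-6,"ax":0,"ay":0,"az":0,"jaw":1},{"tx":0,"ty":0,"tz":-6,"ax":0,"ay":0,"az":0,"jaw":1},{"tx":0,"ty":0,"tz":-6,"ax":0,"ay":0,"az":0,"jaw":1},{"tx":0,"ty":0,"tz":0,"ax":0,"ay":0,"az":0,"jaw":1},{"tx":8,"ty":0,"tz":0,"ax":0,"ay":0,"az":0,"jaw":1}]'
python3 -m jog '[{"tx":30,"ty":0.4,"tz":0,"ax":0,"ay":0,"az":0,"jaw":1},{"tx":40,"ty":0.4,"tz":0,"ax":0,"ay":0,"az":0,"jaw":1},{"tx":40,"ty":0.4,"tz":0,"ax":0,"ay":0,"az":0,"jaw":1},{"tx":40,"ty":0.4,"tz":0,"ax":0,"ay":0,"az":0,"jaw":1},{"tx":30,"ty":0.4,"tz":0,"ax":0,"ay":0,"az":0,"jaw":1}]'
python3 -m jog '[{"tx":9,"ty":0,"tz":0,"ax":0,"ay":0,"az":0,"jaw":1},{"tx":3,"ty":0,"tz":0,"ax":0,"ay":0,"az":0,"jaw":1},{"tx":0,"ty":0,"tz":0,"ax":0,"ay":0,"az":0,"jaw":1},{"tx":0,"ty":0,"tz":0,"ax":0,"ay":0,"az":0,"jaw":1}]'
```

```text
time_s: 21.8
eef_pos: [441.4, -31.0, 51.3]
ee_rot: [-0.0, 0.705, 0.709, -0.0]
force: [-2.3, 0.7, -1.7]
grip_width: 0.296
grip_force: 39.3
time_s: 22.18
eef_pos: [441.4, -31.0, 51.1]
ee_rot: [0.0, 0.705, 0.709, 0.0]
force: [-4.7, 1.2, 2.9]
grip_width: 0.3
grip_force: 38.9
time_s: 22.8
eef_pos: [441.5, -23.2, 68.7]
ee_rot: [0.0, 0.705, 0.709, -0.0]
force: [-1.1, -2.5, -1.9]
grip_width: 0.303
grip_force: 39.7
time_s: 23.42
eef_pos: [443.3, 158.7, 69.0]
ee_rot: [0.001, 0.705, 0.71, 0.001]
force: [5.1, -2.6, -2.1]
grip_width: 0.298
grip_force: 39.9
time_s: 23.92
eef_pos: [443.4, 169.1, 69.1]
ee_rot: [0.001, 0.705, 0.709, 0.001]
force: [4.4, 0.7, -1.3]
grip_width: 0.3
grip_force: 39.9
```

```bash
python3 -m jog '[{"tx":0,"ty":0.8,"tz":5,"ax":0,"ay":0,"az":0,"jaw":1},{"tx":0,"ty":0,"tz":6,"ax":0,"ay":0,"az":0,"jaw":1},{"tx":0,"ty":0,"tz":6.5,"ax":0,"ay":0,"az":0,"jaw":1},{"tx":0,"ty":0,"tz":0,"ax":0,"ay":0,"az":0,"jaw":1},{"tx":0,"ty":0,"tz":0,"ax":0,"ay":0,"az":0,"jaw":1}]'
python3 -m jog '[{"tx":0,"ty":0,"tz":0,"ax":0,"ay":0,"az":0,"jaw":0.2},{"tx":0,"ty":0,"tz":0,"ax":0,"ay":0,"az":0,"jaw":-0.3},{"tx":0,"ty":0,"tz":0,"ax":0,"ay":0,"az":0,"jaw":-0.3},{"tx":0,"ty":0,"tz":-40,"ax":0,"ay":0,"az":0,"jaw":-0.4},{"tx":0,"ty":20,"tz":-60,"ax":0,"ay":0,"az":0,"jaw":-0.6}]'
python3 -m jog '[{"tx":10,"ty":40,"tz":-30,"ax":0,"ay":0,"az":0,"jaw":-0.6},{"tx":10,"ty":40,"tz":-5,"ax":0,"ay":0,"az":0,"jaw":-1},{"tx":0,"ty":0,"tz":0,"ax":0,"ay":0,"az":0,"jaw":-1}]'
python3 look.py w8.png
```

```text
time_s: 24.55
eef_pos: [443.3, 168.9, 51.2]
ee_rot: [0.0, 0.705, 0.709, 0.0]
force: [4.4, -0.3, 0.7]
grip_width: 0.303
grip_force: 40.2
time_s: 25.18
eef_pos: [461.2, 169.1, 150.6]
ee_rot: [-0.002, 0.705, 0.709, -0.002]
force: [1.9, -0.1, 0.1]
grip_width: 0.802
grip_force: 0.0
time_s: 25.55
eef_pos: [544.0, 189.8, 185.1]
ee_rot: [0.0, 0.705, 0.709, 0.0]
force: [-0.9, -0.1, -0.2]
grip_width: 0.999
grip_force: 0.0
[[ -0.    1.   -0.  542.7]
 [  1.    0.   -0.  189.6]
 [ -0.   -0.   -1.  184.8]]
lock_knob 0.93 [132.3 206.6] [444.8 170.4  70. ] [452.1 177.4  89.4]
[ 227  152   50   52 1447] top mid [543.5 191.3  62.5] [40.3 41.   6.1] 64.42191021054818
[ 105  192   43   41 1127] top mid [443.  168.9  87.8] [26.8 26.4  4.9] 89.79135973596324
[ 228  205   46   50 1328] top mid [543.  143.   59.2] [39.  40.9  5.6] 61.36397094091417
```

View pics/w8.png

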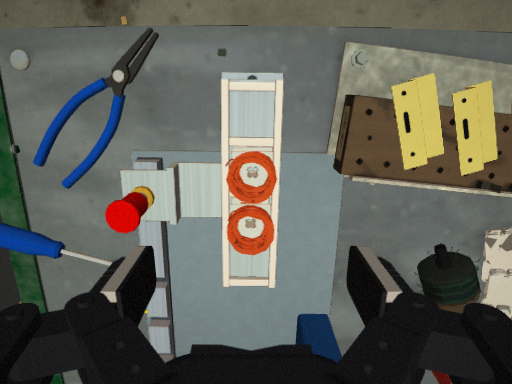

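Sled home and locked (knob top z 89.8). Coil c is at (251,175) and coil b at (249,229), with their sides clear for fingers closing along x.

```bash
python3 -m jog '[{"tx":1.5,"ty":0.5,"tz":50,"ax":0,"ay":0,"az":0,"jaw":-1},{"tx":0.9,"ty":0,"tz":50,"ax":0,"ay":0,"az":0,"jaw":-0.8},{"tx":0,"ty":0,"tz":30,"ax":0,"ay":0,"az":0,"jaw":-0.6},{"tx":0,"ty":0,"tz":26.5,"ax":0,"ay":0,"az":0,"jaw":-0.5},{"tx":0,"ty":0,"tz":0,"ax":0,"ay":0,"az":0,"jaw":-0.4}]'
python3 -m jog '[{"tx":0,"ty":0,"tz":0,"ax":0,"ay":0,"az":0,"jaw":0},{"tx":0,"ty":0,"tz":0,"ax":0,"ay":0,"az":0,"jaw":0.6},{"tx":0,"ty":0,"tz":0,"ax":0,"ay":0,"az":0,"jaw":0.6},{"tx":0,"ty":0,"tz":0,"ax":0,"ay":0,"az":0,"jaw":0.6}]' 30
cat > tray.py <<'E'
from h import *
np.set_printoptions(precision=1,suppress=True)
def tray(name,zlo=2,zhi=24,box=(300,520,-420,-120)):
    c=snap(name); r=place_of("tray",name); 
    for q in r[:2]: print(name,round(q["conf"],2),np.array(q["centre"]),atz(c,q["centre"],0))
    v,u=np.where(c["depth"]>0); K=np.stack([(u-c["cx"])/c["fx"],(v-c["cy"])/c["fy"]],1).astype(float); U=K.copy()
    for _ in range(20): U=K/(1+c["k1"]*(U**2).sum(1,keepdims=True))
    P=(c["W"][:3,:3]@(np.c_[U[:,0],-U[:,1],-np.ones(len(U))]*c["depth"][v,u][:,None]).T).T+c["W"][:3,3]
    s=(P[:,0]>box[0])&(P[:,0]<box[1])&(P[:,1]>box[2])&(P[:,1]<box[3])&(P[:,2]>zlo)&(P[:,2]<zhi)
    m=np.zeros(c["depth"].shape,np.uint8); m[v[s],u[s]]=1
    n,l,st,_=cv2.connectedComponentsWithStats(cv2.morphologyEx(m,cv2.MORPH_OPEN,np.ones((2,2),np.uint8)))
    lab=l[v,u]
    for i in range(1,n):
        if st[i,4]>80:
            Q=P[s&(lab==i)]; print(len(Q),"rect",cv2.minAreaRect(Q[:,:2].astype(np.float32)),"z",np.percentile(Q[:,2],[5,50,95]))
if __name__=="__main__": tray("side"); tray("scene")
E
python3 tray.py
```

```text
time_s: 26.38
eef_pos: [541.5, 191.7, 27.7]
ee_rot: [-0.001, 0.705, 0.709, -0.002]
force: [0.2, 1.0, 1.0]
grip_width: 0.7
grip_force: 0.0
time_s: 26.88
eef_pos: [543.8, 192.1, 30.6]
ee_rot: [0.001, 0.705, 0.709, 0.001]
force: [-1.9, -0.9, 6.9]
grip_width: 0.451
grip_force: 30.3
side 0.94 [190.4 313.3] [ 428.5 -271.6    0. ]
94 rect ((318.3753662109375, -133.00430297851562), (41.623104095458984, 7.4996843338012695), 36.88469314575195) z [ 4.6 11.  15.7]
57 rect ((516.2827758789062, -163.91632080078125), (6.341169357299805, 66.35228729248047), 1.0210611820220947) z [2.1 3.4 4.6]
2077 rect ((432.1742248535156, -263.2708740234375), (148.00367736816406, 78.0974349975586), 80.85852813720703) z [ 2.5  4.3 17.1]
1101 rect ((409.9358215332031, -400.6865234375), (5.358497142791748, 217.8613739013672), 89.77076721191406) z [ 3.  11.7 20.6]
scene 0.66 [353.4 206.1] [ 434.3 -279.5   -0. ]
362 rect ((407.60882568359375, -394.9374084472656), (214.47482299804688, 11.59251594543457), 0.8736371994018555) z [ 3.6 11.7 21.3]
502 rect ((421.5495300292969, -302.55804443359375), (114.42603302001953, 83.71539306640625), 79.87771606445312) z [ 2.4  5.3 16.7]
```

```bash
python3 -m jog '[{"tx":0,"ty":0,"tz":-10,"ax":0,"ay":0,"az":0,"jaw":0.6},{"tx":0,"ty":0,"tz":-20,"ax":0,"ay":0,"az":0,"jaw":0.6},{"tx":0,"ty":0,"tz":-50,"ax":0,"ay":0,"az":0,"jaw":0.6},{"tx":0,"ty":0,"tz":-60,"ax":0,"ay":0,"az":0,"jaw":0.6},{"tx":0,"ty":0,"tz":-60,"ax":0,"ay":0,"az":0,"jaw":0.6}]' 50
python3 -c "
from look import *
look('w9.png')
plan(435,-340,230,1.411,52)"
```

```text
time_s: 27.7
eef_pos: [542.6, 191.9, 231.6]
ee_rot: [0.0, 0.705, 0.709, 0.0]
force: [0.8, 1.0, -1.1]
grip_width: 0.445
grip_force: 50.4
[[ -0.    1.    0.  545.1]
 [  1.    0.    0.  192.4]
 [  0.    0.   -1.  240.4]]
lock_knob 0.7 [148.5 196.7] [442.7 166.1  70. ] [448.9 172.4  89.1]
coil_a_mid 0.34 [251.2 207.5] [542.8 144.   38. ] [542.  208.3 215.7]
[128 180  35  35 814] top mid [443.  168.7  87.7] [26.8 27.1  4.9] 89.75609668819537
[238 193  28   8 159] top mid [543.4 161.7  58.3] [24.2  4.   5.2] 60.594582434253056
[229 212  44   3  81] top mid [541.6 206.4 219.3] [21.6  1.4  3.7] 220.94612119136144
[ 190  219  111  112 7924] top mid [539.9 191.7 264.1] [41.4 41.2  7.5] 265.3893412839637
{'tx': -48.3, 'ty': -10.1, 'tz': -0.0, 'az': 0.015}
{'tx': -48.4, 'ty': -9.4, 'tz': -0.0, 'az': 0.015}
{'tx': -48.6, 'ty': -8.7, 'tz': -0.0, 'az': 0.015}
{'tx': -48.7, 'ty': -7.9, 'tz': -0.0, 'az': 0.015}
{'tx': -48.8, 'ty': -7.2, 'tz': -0.0, 'az': 0.015}
{'tx': -48.9, 'ty': -6.4, 'tz': -0.0, 'az': 0.015}
{'tx': -49.0, 'ty': -5.7, 'tz': -0.0, 'az': 0.015}
{'tx': -49.1, 'ty': -5.0, 'tz': -0.0, 'az': 0.015}
{'tx': -49.2, 'ty': -4.2, 'tz': -0.0, 'az': 0.015}
{'tx': -49.2, 'ty': -3.5, 'tz': -0.0, 'az': 0.015}
{'tx': -49.3, 'ty': -2.7, 'tz': -0.0, 'az': 0.015}
```

View pics/w9.png

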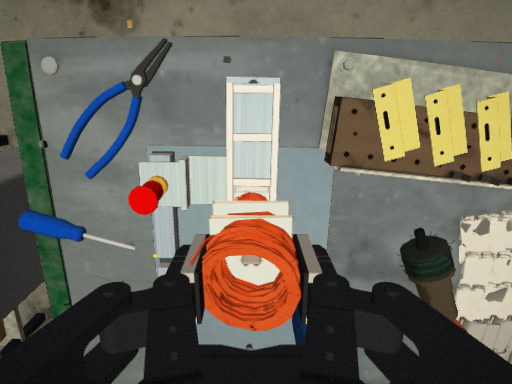

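Coil c is held upright, at (252,275), and its nest is empty. Moving to hover past the tray.

```bash
python3 -m jog '[{"tx":-48.3,"ty":-10.1,"tz":0,"ax":0,"ay":0,"az":0.015,"jaw":0.6},{"tx":-48.4,"ty":-9.4,"tz":0,"ax":0,"ay":0,"az":0.015,"jaw":0.6},{"tx":-48.6,"ty":-8.7,"tz":0,"ax":0,"ay":0,"az":0.015,"jaw":0.6},{"tx":-48.7,"ty":-7.9,"tz":0,"ax":0,"ay":0,"az":0.015,"jaw":0.6},{"tx":-48.8,"ty":-7.2,"tz":0,"ax":0,"ay":0,"az":0.015,"jaw":0.6}]'
python3 -m jog '[{"tx":-48.9,"ty":-6.4,"tz":0,"ax":0,"ay":0,"az":0.015,"jaw":0.6},{"tx":-49,"ty":-5.7,"tz":0,"ax":0,"ay":0,"az":0.015,"jaw":0.6},{"tx":-49.1,"ty":-5,"tz":0,"ax":0,"ay":0,"az":0.015,"jaw":0.6},{"tx":-49.2,"ty":-4.2,"tz":0,"ax":0,"ay":0,"az":0.015,"jaw":0.6},{"tx":-49.2,"ty":-3.5,"tz":0,"ax":0,"ay":0,"az":0.015,"jaw":0.6}]'
python3 -m jog '[{"tx":-49.3,"ty":-2.7,"tz":0,"ax":0,"ay":0,"az":0.015,"jaw":0.6},{"tx":0,"ty":0,"tz":0,"ax":0,"ay":0,"az":0,"jaw":0.6},{"tx":0,"ty":0,"tz":0,"ax":0,"ay":0,"az":0,"jaw":0.6}]'
python3 - <<'E'
from tray import *
snap("wrist","w10.png"); tray("wrist"); tray("side"); print(sense()["eef_pos"])
E
```

```text
time_s: 28.52
eef_pos: [492.7, -51.0, 227.4]
ee_rot: [-0.001, 0.731, 0.682, -0.001]
force: [1.1, 0.7, -0.8]
grip_width: 0.446
grip_force: 50.6
time_s: 29.15
eef_pos: [444.0, -292.6, 227.3]
ee_rot: [-0.002, 0.756, 0.654, -0.0]
force: [1.5, -0.2, -1.3]
grip_width: 0.442
grip_force: 50.6
time_s: 29.52
eef_pos: [435.0, -339.2, 227.7]
ee_rot: [-0.001, 0.761, 0.649, 0.0]
force: [0.2, 0.6, -1.4]
grip_width: 0.445
grip_force: 50.6
wrist 0.64 [279.2 115.1] [ 472.9 -296.4    0. ]
69 rect ((515.387939453125, -191.09510803222656), (8.237017631530762, 8.444612503051758), 87.11500549316406) z [2.8 4.2 5.5]
11466 rect ((475.6638488769531, -296.32525634765625), (169.3280029296875, 81.7846908569336), 81.19259643554688) z [ 2.4  3.7 17.5]
103 rect ((322.39569091796875, -341.06494140625), (14.255561828613281, 13.330187797546387), 44.13962936401367) z [2.2 3.2 4.4]
234 rect ((495.4360046386719, -395.5902404785156), (1.532758355140686, 48.94581604003906), 89.57642364501953) z [ 7.  15.3 23.1]
272 rect ((336.59991455078125, -395.5141906738281), (68.86747741699219, 6.146440505981445), 5.478974342346191) z [ 6.8 15.3 23.3]
side 0.69 [211.9 324.6] [ 471.7 -300.9    0. ]
100 rect ((319.5213623046875, -133.79527282714844), (43.76799774169922, 8.830740928649902), 36.78164291381836) z [ 5.1 11.  15.2]
1761 rect ((481.8545837402344, -260.5166931152344), (154.37498474121094, 77.50639343261719), 80.68547058105469) z [ 2.5  4.3 17. ]
1082 rect ((409.83929443359375, -400.67547607421875), (5.11558198928833, 218.052001953125), 89.9754638671875) z [ 3.  11.9 20.4]
[ 435.6 -339.2  229. ]
```

View pics/w10.png

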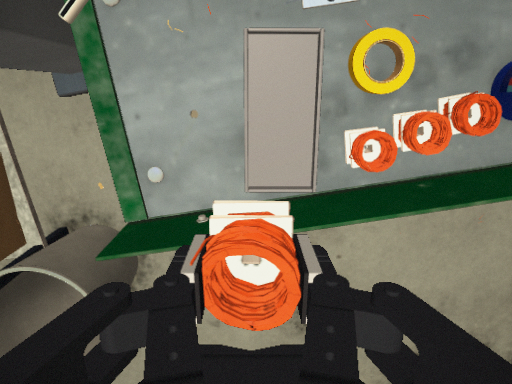

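The tray has been knocked to about (475,-296), yaw unchanged. It fills (246..322, 28..190), the fit gives 169 x 82 mm, and it is empty. The spare coils at (372,150), (425,132) and (475,113) stay out of it.

```bash
python3 -c "
from h import *
plan(475.3,-296.3,110,1.417,50)"
```

```text
{'tx': 16.2, 'ty': 10.8, 'tz': 39.7}
{'tx': 16.2, 'ty': 10.9, 'tz': 39.7}
{'tx': 16.2, 'ty': 10.9, 'tz': 39.7}
```

```bash
python3 -m jog '[{"tx":16.2,"ty":10.8,"tz":39.7,"ax":0,"ay":0,"az":0,"jaw":0.6},{"tx":16.2,"ty":10.9,"tz":39.7,"ax":0,"ay":0,"az":0,"jaw":0.6},{"tx":16.2,"ty":10.9,"tz":39.7,"ax":0,"ay":0,"az":0,"jaw":0.6},{"tx":0,"ty":0,"tz":30,"ax":0,"ay":0,"az":0,"jaw":0.6},{"tx":0,"ty":0,"tz":0,"ax":0,"ay":0,"az":0,"jaw":0.6}]'
python3 -m jog '[{"tx":0,"ty":0,"tz":0,"ax":0,"ay":0,"az":0,"jaw":0.6}]'
python3 - <<'E'
from tray import *
snap("wrist"); tray("wrist"); tray("side")
E
```

```text
time_s: 30.4
eef_pos: [474.6, -295.9, 78.3]
ee_rot: [-0.002, 0.761, 0.649, -0.0]
force: [-0.0, -0.0, -1.0]
grip_width: 0.444
grip_force: 50.6
time_s: 30.52
eef_pos: [475.7, -297.6, 81.3]
ee_rot: [0.001, 0.761, 0.649, 0.0]
force: [-0.3, -0.0, -1.0]
grip_width: 0.443
grip_force: 50.6
wrist 0.89 [247.4 195.4] [ 473.1 -295.8    0. ]
522 rect ((515.2009887695312, -185.19546508789062), (19.15363121032715, 9.630258560180664), 89.7859115600586) z [3.1 4.4 5.5]
16884 rect ((478.74432373046875, -267.75823974609375), (113.04582977294922, 79.0572738647461), 81.11549377441406) z [ 2.5  3.6 17.5]
211 rect ((322.45703125, -340.5487976074219), (15.089251518249512, 14.409993171691895), 76.89606475830078) z [2.2 3.2 4.1]
1067 rect ((457.98828125, -395.7615966796875), (84.62435913085938, 14.883014678955078), 9.42275619506836) z [ 6.1 17.7 23.5]
90 rect ((332.0229187011719, -395.481201171875), (8.624213218688965, 2.5489580631256104), 0.7202571630477905) z [ 4.9 11.9 20.2]
side 0.71 [215.7 326.3] [ 479.  -305.1    0. ]
101 rect ((318.4613952636719, -132.61941528320312), (43.968292236328125, 8.816080093383789), 36.93769073486328) z [ 2.8 10.5 14.8]
1264 rect ((483.0346374511719, -252.31478881835938), (168.45864868164062, 77.72484588623047), 80.79119110107422) z [ 2.4  4.1 16.9]
1095 rect ((410.0971984863281, -400.5231018066406), (5.131501197814941, 217.48902893066406), 89.65137481689453) z [ 3.2 11.6 20.5]
```

```bash
python3 -m jog '[{"tx":0,"ty":-0.8,"tz":30,"ax":0,"ay":0,"az":0,"jaw":0.6},{"tx":0,"ty":0,"tz":20,"ax":0,"ay":0,"az":0,"jaw":0.6},{"tx":0,"ty":0,"tz":5,"ax":0,"ay":0,"az":0,"jaw":0.6},{"tx":0,"ty":0,"tz":0,"ax":0,"ay":0,"az":0,"jaw":0.6},{"tx":0,"ty":0,"tz":0,"ax":0,"ay":0,"az":0,"jaw":0.6}]'
python3 -m jog '[{"tx":0,"ty":0,"tz":1.5,"ax":0,"ay":0,"az":0,"jaw":0.6},{"tx":0,"ty":0,"tz":0,"ax":0,"ay":0,"az":0,"jaw":0.6},{"tx":0,"ty":0,"tz":0,"ax":0,"ay":0,"az":0,"jaw":0.6}]'
```

```text
time_s: 31.4
eef_pos: [474.8, -297.4, 25.9]
ee_rot: [0.001, 0.761, 0.649, 0.0]
force: [0.1, -0.5, -1.2]
grip_width: 0.446
grip_force: 50.6
time_s: 31.78
eef_pos: [474.4, -297.0, 23.5]
ee_rot: [0.0, 0.761, 0.649, 0.0]
force: [-0.5, 0.6, -0.4]
grip_width: 0.445
grip_force: 50.6
```

```bash
python3 -m jog '[{"tx":0,"ty":0,"tz":1.5,"ax":0,"ay":0,"az":0,"jaw":0.6},{"tx":0,"ty":0,"tz":0,"ax":0,"ay":0,"az":0,"jaw":0.6},{"tx":0,"ty":0,"tz":0,"ax":0,"ay":0,"az":0,"jaw":0.6}]'
python3 -m jog '[{"tx":0,"ty":0,"tz":1.2,"ax":0,"ay":0,"az":0,"jaw":0.6},{"tx":0,"ty":0,"tz":0,"ax":0,"ay":0,"az":0,"jaw":0.6},{"tx":0,"ty":0,"tz":0,"ax":0,"ay":0,"az":0,"jaw":0.6}]'
```

```text
time_s: 32.15
eef_pos: [474.4, -297.0, 21.9]
ee_rot: [-0.0, 0.761, 0.649, -0.0]
force: [-0.1, 0.1, -1.4]
grip_width: 0.442
grip_force: 50.6
time_s: 32.52
eef_pos: [474.4, -297.1, 20.8]
ee_rot: [0.0, 0.761, 0.649, -0.0]
force: [-1.1, 0.8, 0.9]
grip_width: 0.446
grip_force: 50.8
```

```bash
python3 -m jog '[{"tx":0,"ty":0,"tz":0.4,"ax":0,"ay":0,"az":0,"jaw":0.05},{"tx":0,"ty":0,"tz":0,"ax":0,"ay":0,"az":0,"jaw":-0.05},{"tx":0,"ty":0,"tz":0,"ax":0,"ay":0,"az":0,"jaw":-0.1},{"tx":0,"ty":0,"tz":0,"ax":0,"ay":0,"az":0,"jaw":-0.1},{"tx":0,"ty":0,"tz":-8,"ax":0,"ay":0,"az":0,"jaw":-0.15}]'
python3 -m jog '[{"tx":0,"ty":0,"tz":-20,"ax":0,"ay":0,"az":0,"jaw":-0.2},{"tx":0,"ty":0,"tz":-50,"ax":0,"ay":0,"az":0,"jaw":-0.4},{"tx":0,"ty":0,"tz":-60,"ax":0,"ay":0,"az":0,"jaw":-0.6},{"tx":0,"ty":0,"tz":-60,"ax":0,"ay":0,"az":0,"jaw":-0.6},{"tx":0,"ty":0,"tz":-10,"ax":0,"ay":0,"az":0,"jaw":-0.6}]'
python3 -c "
from look import *
look('w11.png')
plan(543.2,143.4,225,np.pi/2,52)"
```

```text
time_s: 33.15
eef_pos: [474.1, -296.8, 28.2]
ee_rot: [-0.001, 0.761, 0.649, -0.0]
force: [-0.0, -0.0, 0.1]
grip_width: 0.574
grip_force: 0.0
time_s: 33.78
eef_pos: [475.3, -297.8, 233.2]
ee_rot: [0.004, 0.761, 0.649, 0.0]
force: [0.1, -0.1, -1.0]
grip_width: 0.797
grip_force: 0.0
[[   0.2    1.     0.   475. ]
 [   1.    -0.2   -0.  -297.5]
 [  -0.     0.    -1.   231.8]]
[491 107  21  36 476] top mid [ 703.9 -293.8   96.5] [ 7.5 16.7  7.2] 97.84715447953339
[ 410  138   46   41 1189] top mid [ 666.7 -321.1   46.3] [41.6 42.9  6.9] 47.836239416221325
[228 143  41  43 959] top mid [ 473.2 -297.6   52.4] [39.5 41.   5.8] 54.45878342403294
[ 364  155   45   42 1135] top mid [ 616.1 -333.    45.6] [41.5 41.9  6. ] 47.55367387950384
[315 173  42  40 960] top mid [ 560.8 -343.7   46.5] [41.1 41.   6. ] 48.528058081933466
{'tx': 49.5, 'ty': -0.1, 'tz': 0.3, 'az': -0.018}
{'tx': 49.5, 'ty': 0.7, 'tz': 0.3, 'az': -0.018}
{'tx': 49.5, 'ty': 1.6, 'tz': 0.3, 'az': -0.018}
{'tx': 49.4, 'ty': 2.5, 'tz': 0.3, 'az': -0.018}
{'tx': 49.4, 'ty': 3.3, 'tz': 0.2, 'az': -0.018}
{'tx': 49.3, 'ty': 4.2, 'tz': 0.2, 'az': -0.018}
{'tx': 49.2, 'ty': 5.1, 'tz': 0.2, 'az': -0.018}
{'tx': 49.1, 'ty': 6.0, 'tz': 0.2, 'az': -0.018}
{'tx': 49.0, 'ty': 6.8, 'tz': 0.2, 'az': -0.018}
```

View pics/w11.png

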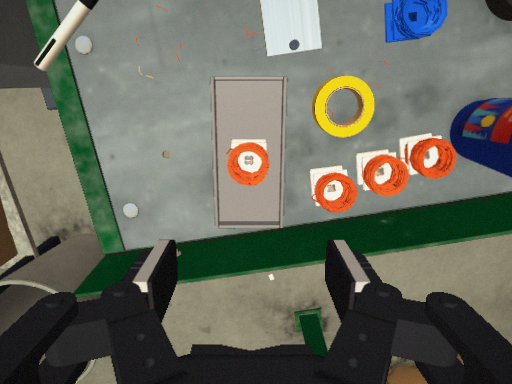

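Coil c stands upright in the tray at (248,163), top at z 53. Now for coil b.

```bash
python3 -m jog '[{"tx":49.5,"ty":0,"tz":0,"ax":0,"ay":0,"az":-0.018,"jaw":-0.6},{"tx":49.5,"ty":0.7,"tz":0,"ax":0,"ay":0,"az":-0.018,"jaw":-0.6},{"tx":49.5,"ty":1.6,"tz":0,"ax":0,"ay":0,"az":-0.018,"jaw":-0.6},{"tx":49.4,"ty":2.5,"tz":0,"ax":0,"ay":0,"az":-0.018,"jaw":-0.6},{"tx":49.4,"ty":3.3,"tz":0,"ax":0,"ay":0,"az":-0.018,"jaw":-0.6}]'
python3 -m jog '[{"tx":49.3,"ty":4.2,"tz":0,"ax":0,"ay":0,"az":-0.018,"jaw":-0.6},{"tx":49.2,"ty":5.1,"tz":0,"ax":0,"ay":0,"az":-0.018,"jaw":-0.6},{"tx":49.1,"ty":6,"tz":0,"ax":0,"ay":0,"az":-0.018,"jaw":-0.6},{"tx":49,"ty":6.8,"tz":0,"ax":0,"ay":0,"az":-0.01,"jaw":-0.6},{"tx":0,"ty":0,"tz":40,"ax":0,"ay":0,"az":0,"jaw":-0.6}]'
python3 -m jog '[{"tx":0,"ty":0,"tz":0,"ax":0,"ay":0,"az":0,"jaw":-0.6},{"tx":0,"ty":0,"tz":0,"ax":0,"ay":0,"az":0,"jaw":-0.6}]'
python3 look.py w12.png
```

```text
time_s: 34.6
eef_pos: [512.3, -50.8, 226.6]
ee_rot: [-0.001, 0.731, 0.682, -0.001]
force: [-0.2, -0.2, 0.6]
grip_width: 0.803
grip_force: 0.0
time_s: 35.22
eef_pos: [543.7, 145.9, 188.0]
ee_rot: [0.001, 0.707, 0.707, 0.001]
force: [-0.1, -0.6, -0.5]
grip_width: 0.798
grip_force: 0.0
time_s: 35.48
eef_pos: [543.3, 142.5, 188.8]
ee_rot: [0.0, 0.709, 0.705, -0.0]
force: [0.5, 0.2, 1.1]
grip_width: 0.8
grip_force: 0.0
[[  0.    1.    0.  543.6]
 [  1.   -0.    0.  142.5]
 [  0.    0.   -1.  189.3]]
lock_knob 0.81 [126.8 152. ] [443.  169.6  70. ] [450.4 173.   89.2]
[ 101  138   44   38 1142] top mid [443.1 168.4  88.3] [26.8 27.1  4. ] 89.71022505258752
[ 228  154   48   50 1262] top mid [542.8 142.6  59.2] [39.3 41.8  5.5] 61.46864118171509
[477 307  18   9  75] top mid [802.  -17.9  34.2] [18.4  3.1  6.9] 35.762145086279645
[484 316  23   9  96] top mid [804.  -18.8  48.7] [22.5  5.5  5.7] 50.84274048358273
```

```bash
python3 -m jog '[{"tx":0.4,"ty":-0.4,"tz":50,"ax":0,"ay":0,"az":-0.005,"jaw":-0.6},{"tx":0,"ty":0,"tz":50,"ax":0,"ay":0,"az":0,"jaw":-0.6},{"tx":0,"ty":0,"tz":34,"ax":0,"ay":0,"az":0,"jaw":-0.5},{"tx":0,"ty":0,"tz":26.5,"ax":0,"ay":0,"az":0,"jaw":-0.4},{"tx":0,"ty":0,"tz":0,"ax":0,"ay":0,"az":0,"jaw":-0.3}]'
python3 -m jog '[{"tx":0,"ty":0,"tz":0,"ax":0,"ay":0,"az":0,"jaw":0},{"tx":0,"ty":0,"tz":0,"ax":0,"ay":0,"az":0,"jaw":0.6},{"tx":0,"ty":0,"tz":0,"ax":0,"ay":0,"az":0,"jaw":0.6},{"tx":0,"ty":0,"tz":0,"ax":0,"ay":0,"az":0,"jaw":0.6}]' 30
python3 -m jog '[{"tx":0,"ty":0,"tz":-10,"ax":0,"ay":0,"az":0,"jaw":0.6},{"tx":0,"ty":0,"tz":-20,"ax":0,"ay":0,"az":0,"jaw":0.6},{"tx":0,"ty":0,"tz":-50,"ax":0,"ay":0,"az":0,"jaw":0.6},{"tx":0,"ty":0,"tz":-60,"ax":0,"ay":0,"az":0,"jaw":0.6},{"tx":0,"ty":0,"tz":-60,"ax":0,"ay":0,"az":0,"jaw":0.6}]' 50
python3 -m jog '[{"tx":0,"ty":0,"tz":0,"ax":0,"ay":0,"az":0,"jaw":0.6}]'
python3 -c "
from look import *
look('w13.png')
plan(445,-340,230,1.417,52)"
```

```text
time_s: 36.3
eef_pos: [542.1, 143.2, 26.9]
ee_rot: [-0.001, 0.707, 0.707, -0.001]
force: [0.3, 0.4, 0.0]
grip_width: 0.65
grip_force: 0.0
time_s: 36.8
eef_pos: [543.7, 143.4, 29.5]
ee_rot: [0.001, 0.707, 0.707, 0.001]
force: [-1.2, -1.0, 7.8]
grip_width: 0.448
grip_force: 30.3
time_s: 37.42
eef_pos: [542.2, 143.4, 230.4]
ee_rot: [0.0, 0.707, 0.707, 0.0]
force: [0.8, -1.6, -1.0]
grip_width: 0.445
grip_force: 50.4
time_s: 37.55
eef_pos: [544.2, 143.6, 233.2]
ee_rot: [0.003, 0.707, 0.707, 0.004]
force: [0.8, -0.6, -0.8]
grip_width: 0.44
grip_force: 50.4
[[ -0.    1.    0.  543.1]
 [  1.    0.    0.  143.5]
 [  0.    0.   -1.  229.9]]
lock_knob 0.64 [141.5 143.7] [443.4 170.1  70. ] [449.6 173.1  89.2]
[120 133  36  31 819] top mid [443.  168.4  87.8] [26.7 26.   4.6] 89.68767354049733
[228 215  47   4 124] top mid [543.6 156.8 223.5] [23.   1.9  5.2] 225.81345836988913
[ 197  223  105  111 7373] top mid [542.5 143.3 265. ] [39.2 41.6  9.9] 265.01266992838043
[421 285  54  26 617] top mid [791.8 -24.4  48. ] [47.3 16.7  6.4] 49.745860821286755
{'tx': -48.3, 'ty': -9.7, 'tz': -0.3, 'az': 0.015}
{'tx': -48.5, 'ty': -9.0, 'tz': -0.3, 'az': 0.015}
{'tx': -48.6, 'ty': -8.2, 'tz': -0.3, 'az': 0.015}
{'tx': -48.7, 'ty': -7.5, 'tz': -0.3, 'az': 0.015}
{'tx': -48.8, 'ty': -6.7, 'tz': -0.3, 'az': 0.015}
{'tx': -48.9, 'ty': -6.0, 'tz': -0.3, 'az': 0.015}
{'tx': -49.0, 'ty': -5.2, 'tz': -0.4, 'az': 0.015}
{'tx': -49.1, 'ty': -4.4, 'tz': -0.4, 'az': 0.015}
{'tx': -49.2, 'ty': -3.7, 'tz': -0.4, 'az': 0.015}
{'tx': -49.2, 'ty': -2.9, 'tz': -0.4, 'az': 0.015}
```

```bash
python3 -m jog '[{"tx":-48.3,"ty":-9.7,"tz":0,"ax":0,"ay":0,"az":0.015,"jaw":0.6},{"tx":-48.5,"ty":-9,"tz":0,"ax":0,"ay":0,"az":0.015,"jaw":0.6},{"tx":-48.6,"ty":-8.2,"tz":0,"ax":0,"ay":0,"az":0.015,"jaw":0.6},{"tx":-48.7,"ty":-7.5,"tz":0,"ax":0,"ay":0,"az":0.015,"jaw":0.6},{"tx":-48.8,"ty":-6.7,"tz":0,"ax":0,"ay":0,"az":0.015,"jaw":0.6}]'
python3 -m jog '[{"tx":-48.9,"ty":-6,"tz":0,"ax":0,"ay":0,"az":0.015,"jaw":0.6},{"tx":-49,"ty":-5.2,"tz":0,"ax":0,"ay":0,"az":0.015,"jaw":0.6},{"tx":-49.1,"ty":-4.4,"tz":0,"ax":0,"ay":0,"az":0.015,"jaw":0.6},{"tx":-49.2,"ty":-3.7,"tz":0,"ax":0,"ay":0,"az":0.015,"jaw":0.6},{"tx":-49.2,"ty":-2.9,"tz":0,"ax":0,"ay":0,"az":0.015,"jaw":0.6}]'
python3 -m jog '[{"tx":0,"ty":0,"tz":0,"ax":0,"ay":0,"az":0,"jaw":0.6},{"tx":0,"ty":0,"tz":0,"ax":0,"ay":0,"az":0,"jaw":0.6}]'
python3 - <<'E'
from tray import *
import look
look.look("w14.png"); tray("wrist")
plan(482.5,-246,110,1.417,50)
E
```

```text
time_s: 38.38
eef_pos: [493.4, -99.5, 226.5]
ee_rot: [-0.001, 0.733, 0.68, -0.0]
force: [0.8, -0.1, -0.6]
grip_width: 0.44
grip_force: 50.5
time_s: 39.0
eef_pos: [445.7, -341.1, 226.3]
ee_rot: [-0.001, 0.758, 0.652, 0.0]
force: [1.2, -0.7, -0.2]
grip_width: 0.447
grip_force: 50.5
time_s: 39.25
eef_pos: [446.3, -339.3, 226.7]
ee_rot: [-0.001, 0.758, 0.652, 0.0]
force: [0.1, 0.4, -0.2]
grip_width: 0.443
grip_force: 50.5
[[   0.1    1.    -0.   446.6]
 [   1.    -0.1    0.  -339. ]
 [   0.    -0.    -1.   227.1]]
[ 441   97   51   43 1442] top mid [ 666.5 -322.3   45.7] [41.1 40.9  5.7] 47.88711747000792
[251  99  44  45 984] top mid [ 473.4 -297.5   52.4] [39.4 41.   5.7] 54.544023676260586
[ 393  106   48   52 1413] top mid [ 615.3 -333.2   45.7] [41.4 40.9  6.2] 47.58393901386728
[ 341  133   46   42 1089] top mid [ 561.2 -343.4   46.5] [41.  40.8  5.9] 48.55925951633952
[229 215  46   4 121] top mid [ 447.8 -326.7  217. ] [22.   4.5  5.1] 219.41424528914192
[ 197  223  105  111 7413] top mid [ 445.7 -339.7  258.5] [39.9 41.9  9.9] 258.4809596509487
wrist 0.9 [267.7 116.1] [ 471.6 -2
[... 226 characters left out ...]
, 80.69506072998047) z [ 2.4  3.7 17.6]
107 rect ((322.2948303222656, -340.62530517578125), (13.608000755310059, 14.47276496887207), 28.328630447387695) z [2.1 2.9 4.2]
197 rect ((495.402587890625, -395.5982360839844), (1.253760576248169, 48.85017395019531), 89.68474578857422) z [ 6.8 14.8 23.2]
98 rect ((382.7881774902344, -395.42010498046875), (1.8513449430465698, 23.176233291625977), 86.7264404296875) z [ 8.3 15.6 23.5]
266 rect ((335.75482177734375, -395.4596252441406), (65.55065155029297, 5.627930641174316), 4.841204643249512) z [ 7.2 15.6 23.3]
{'tx': 24.4, 'ty': 5.4, 'tz': 29.5}
{'tx': 24.4, 'ty': 5.3, 'tz': 29.5}
{'tx': 24.4, 'ty': 5.3, 'tz': 29.5}
{'tx': 24.4, 'ty': 5.3, 'tz': 29.5}
```

View pics/w14.png

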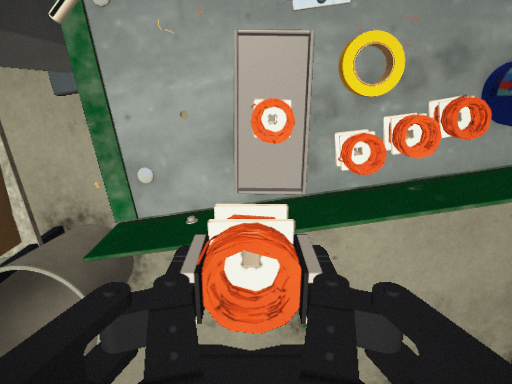

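The tray is unmoved and coil c stands in it at (272,120). Coil b goes in the +y slot, around (482,-245.5).

```bash
python3 -m jog '[{"tx":24.5,"ty":5.4,"tz":29.5,"ax":0,"ay":0,"az":0,"jaw":0.6},{"tx":24.5,"ty":5.3,"tz":29.5,"ax":0,"ay":0,"az":0,"jaw":0.6},{"tx":24.5,"ty":5.3,"tz":29.5,"ax":0,"ay":0,"az":0,"jaw":0.6},{"tx":24.5,"ty":5.3,"tz":29.5,"ax":0,"ay":0,"az":0,"jaw":0.6},{"tx":0,"ty":0,"tz":30,"ax":0,"ay":0,"az":0,"jaw":0.6}]'
python3 -m jog '[{"tx":0,"ty":0,"tz":0,"ax":0,"ay":0,"az":0,"jaw":0.6},{"tx":0,"ty":0,"tz":0,"ax":0,"ay":0,"az":0,"jaw":0.6}]'
python3 tray.py
```

```text
time_s: 40.17
eef_pos: [482.8, -244.5, 79.1]
ee_rot: [0.0, 0.757, 0.653, 0.0]
force: [-0.1, -0.5, -1.4]
grip_width: 0.443
grip_force: 50.5
time_s: 40.42
eef_pos: [482.8, -246.8, 81.1]
ee_rot: [0.001, 0.758, 0.652, 0.0]
force: [0.5, 0.2, -0.8]
grip_width: 0.444
grip_force: 50.5
side 0.61 [213.8 324.1] [ 475.1 -299.6    0. ]
98 rect ((318.7078857421875, -132.64463806152344), (42.93060302734375, 8.174046516418457), 38.053611755371094) z [ 3.2 10.9 15. ]
1242 rect ((485.919921875, -233.81869506835938), (206.4145050048828, 77.8645248413086), 80.84869384765625) z [ 2.7  4.8 17.5]
1083 rect ((410.28521728515625, -400.49945068359375), (217.14280700683594, 4.82617712020874), 0.06583812087774277) z [ 2.9 11.6 20.2]
329 rect ((381.89117431640625, -370.8233947753906), (164.12008666992188, 59.441810607910156), 0.9654926061630249) z [ 3.2 11.8 21.5]
```

```bash
python3 -m jog '[{"tx":1.5,"ty":-0.3,"tz":30,"ax":0,"ay":0,"az":0,"jaw":0.6},{"tx":0,"ty":0,"tz":20,"ax":0,"ay":0,"az":0,"jaw":0.6},{"tx":0,"ty":0,"tz":5,"ax":0,"ay":0,"az":0,"jaw":0.6},{"tx":0,"ty":0,"tz":0,"ax":0,"ay":0,"az":0,"jaw":0.6},{"tx":0,"ty":0,"tz":0,"ax":0,"ay":0,"az":0,"jaw":0.6}]'
python3 -m jog '[{"tx":0,"ty":0,"tz":3,"ax":0,"ay":0,"az":0,"jaw":0.6},{"tx":0,"ty":0,"tz":0,"ax":0,"ay":0,"az":0,"jaw":0.6},{"tx":0,"ty":0,"tz":0,"ax":0,"ay":0,"az":0,"jaw":0.6}]'
python3 -m jog '[{"tx":0,"ty":0,"tz":1,"ax":0,"ay":0,"az":0,"jaw":0.6},{"tx":0,"ty":0,"tz":0,"ax":0,"ay":0,"az":0,"jaw":0.6},{"tx":0,"ty":0,"tz":0,"ax":0,"ay":0,"az":0,"jaw":0.6}]'
```

```text
time_s: 41.25
eef_pos: [482.6, -245.1, 25.8]
ee_rot: [0.001, 0.758, 0.652, 0.0]
force: [-0.1, -0.5, -0.1]
grip_width: 0.443
grip_force: 50.5
time_s: 41.62
eef_pos: [482.2, -244.7, 21.8]
ee_rot: [0.0, 0.758, 0.652, 0.0]
force: [0.1, -0.0, -1.0]
grip_width: 0.446
grip_force: 50.5
time_s: 42.0
eef_pos: [482.2, -244.7, 20.8]
ee_rot: [-0.0, 0.758, 0.652, 0.0]
force: [0.2, 0.3, -0.4]
grip_width: 0.448
grip_force: 50.5
```

```bash
python3 -m jog '[{"tx":0,"ty":0,"tz":1,"ax":0,"ay":0,"az":0,"jaw":0.6},{"tx":0,"ty":0,"tz":0,"ax":0,"ay":0,"az":0,"jaw":0.6},{"tx":0,"ty":0,"tz":0,"ax":0,"ay":0,"az":0,"jaw":0.6}]'
python3 -m jog '[{"tx":0,"ty":0,"tz":0,"ax":0,"ay":0,"az":0,"jaw":0.05},{"tx":0,"ty":0,"tz":0,"ax":0,"ay":0,"az":0,"jaw":-0.05},{"tx":0,"ty":0,"tz":0,"ax":0,"ay":0,"az":0,"jaw":-0.1},{"tx":0,"ty":0,"tz":0,"ax":0,"ay":0,"az":0,"jaw":-0.1},{"tx":0,"ty":0,"tz":-8,"ax":0,"ay":0,"az":0,"jaw":-0.15}]'
python3 -m jog '[{"tx":0,"ty":0,"tz":-20,"ax":0,"ay":0,"az":0,"jaw":-0.2},{"tx":0,"ty":0,"tz":-50,"ax":0,"ay":0,"az":0,"jaw":-0.4},{"tx":0,"ty":0,"tz":-60,"ax":0,"ay":0,"az":0,"jaw":-0.4},{"tx":0,"ty":0,"tz":-60,"ax":0,"ay":0,"az":0,"jaw":-0.4},{"tx":0,"ty":0,"tz":-10,"ax":0,"ay":0,"az":0,"jaw":-0.4}]'
python3 -m jog '[{"tx":-20,"ty":0,"tz":0,"ax":0,"ay":0,"az":0,"jaw":-0.4},{"tx":-20,"ty":0,"tz":0,"ax":0,"ay":0,"az":0,"jaw":-0.4},{"tx":0,"ty":0,"tz":0,"ax":0,"ay":0,"az":0,"jaw":-0.4}]'
python3 look.py w15.png; python3 - <<'E'
from h import *
np.set_printoptions(precision=1,suppress=True)
a=cv2.imread("pics/w15.png"); c=snap("scene"); b=c["color"][:,:,::-1]
cv2.imwrite("pics/fin.png",np.hstack([a[:,100:450],cv2.resize(b[140:310,150:330],None,fx=2.2,fy=2.2)[:384]]))
hsv=cv2.cvtColor(c["color"],cv2.COLOR_RGB2HSV); m=((hsv[...,0]<14)|(hsv[...,0]>172))&(hsv[...,1]>170)&(hsv[...,2]>90)
v,u=np.where(m[255:290,215:250]); P=np.array([p for p in(atd(c,(x+215,y+255)) for x,y in zip(u,v)) if p is not None]); print("knob",np.median(P,0),np.percentile(P[:,2],95))
E
```

```text
time_s: 42.38
eef_pos: [482.1, -244.7, 19.8]
ee_rot: [-0.0, 0.758, 0.652, -0.0]
force: [-0.1, 0.4, -1.1]
grip_width: 0.446
grip_force: 50.6
time_s: 43.0
eef_pos: [481.9, -244.5, 27.7]
ee_rot: [-0.001, 0.758, 0.652, -0.0]
force: [0.0, 0.2, -0.8]
grip_width: 0.572
grip_force: 0.0
time_s: 43.62
eef_pos: [483.2, -245.4, 232.5]
ee_rot: [0.004, 0.758, 0.652, 0.001]
force: [0.3, -0.2, -1.0]
grip_width: 0.703
grip_force: 0.0
time_s: 44.0
eef_pos: [475.3, -286.0, 226.1]
ee_rot: [-0.001, 0.759, 0.651, -0.0]
force: [0.5, 0.6, -0.3]
grip_width: 0.701
grip_force: 0.0
[[   0.2    1.    -0.   475.6]
 [   1.    -0.2    0.  -285.1]
 [   0.    -0.    -1.   226.4]]
[231 104  43  44 950] top mid [ 481.2 -245.1   49.4] [40.5 41.   5.8] 51.450090198364684
[498 130  14  30 275] top mid [ 703.  -296.2   90.7] [ 5.3 12.2  7.7] 91.84181574477962
[471 139  17   7  69] top mid [ 703.7 -294.6   54.4] [1.8 2.7 9. ] 54.666339953704444
[ 415  153   47   41 1238] top mid [ 666.9 -321.9   45.9] [40.9 40.1  5.7] 47.98197255879269
[ 231  156   41   44 1008] top mid [ 473.2 -297.5   52.4] [39.5 41.   6.1] 54.348451371945835
[ 368  169   46   43 1197] top mid [ 615.8 -333.4   45.3] [41.3 41.8  5.5] 47.53718570707072
[ 319  187   42   40 1014] top mid [ 560.6 -343.2   46.5] [40.4 40.   6.1] 48.49766048957089Traceback (most recent call last):
  File "<stdin>", line 4, in <module>
    return _nx.concatenate(arrs, 1, dtype=dtype, casting=casting)
           ~~~~~~~~~~~~~~~^^^^^^^^^^^^^^^^^^^^^^^^^^^^^^^^^^^^^^^
ValueError: all the input array dimensions except for the concatenation axis must match exactly, but along dimension 0, the array at index 0 has size 384 and the array at index 1 has size 374
```

View pics/w15.png

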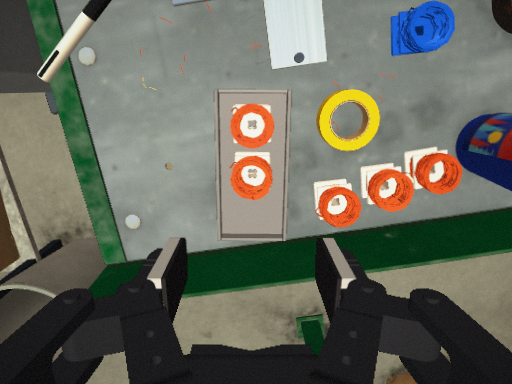

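Both coils stand upright in the tray, at (252,125) and (251,177). Nothing else has moved, and the sled was last measured home and locked (knob top z 89.7).

```bash
python3 -c "
from rig import finish_job
print(finish_job())"
```

```text
the job is handed in; nothing more can be done
None
```

I checked coils b and c under the probe in that order (nests a and d were empty), locked the sled back in its home notch, stood both coils upright in the grey tray, and handed the job in at about 44 s.

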